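# Re-clamp a power module panel-up in the slide-jaw fixture

### The job

The power module stands on end in the slide-jaw fixture. Slide the jaw back by its red post, turn the module onto its side in the fixture so that its yellow test panel faces straight up and its length runs between the jaws, setting it down gently, then push the jaw back in until the module is firmly clamped against the fixed jaw. Let go, and leave the other things on the bench where they are.

Things in the scene. Friction and masses are not known exactly. Their poses are not given: they have to be found in the camera images.
- fixture: Low aluminium slide-jaw fixture, fixed: bed 270 x 90 mm, its top 20 mm above the bench. Origin: centre of the bed's underside; x along the bed from the dark steel fixed jaw to the sliding jaw, y across, z up. Jaws are 44 mm wide in y, centred, and reach 50 mm above the bench. The fixed jaw fills x = -105 to -75 mm; its clamping face is at -75.
- jaw: Sliding jaw: dark steel block 20 mm thick (x), 44 wide, 30 high, on a steel slide with a red post. Origin: foot of its clamping face, at bed height; axes as the fixture's. Its x in the fixture can be -25 to 45 mm (gap between jaw faces 50 to 120 mm); 62 to 85 mm gap at first. Stiff (about 6 N to move), stays where left; pushed hard onto a part, it keeps squeezing it (up to 6 N) when let go.
- jaw_post (a point): Centre of the top, 97 mm above the bench, of the upright red post by which the sliding jaw is pulled and pushed: 24 mm (fixture x) by 30 mm (y), rising 66 mm above the low steel slide that joins it to the jaw block. Its centre is 77 mm from the jaw's clamping face, in +x.
- module: Aluminium power module, 60 x 50 x 100 mm, 0.3 to 0.5 kg. Origin: its centre. x (60 mm) points out of the yellow test panel (50 x 100 mm face, brass dots, yellow wraps 7 mm round its edges), y is its 50 mm width, z its length. At first it stands on end on the bed, z up, panel to the sliding jaw, 1 mm off the fixed jaw; its sides overhang the jaws by 3 mm in y. Not to be dropped or rammed.
- spare: Bystander: a second module of the same size, dark with a blue panel, standing on the bench; origin at its centre.
- meter: Bystander: yellow hand meter lying flat, 160 x 78 x 34 mm; origin at the centre of its underside, x along its length.
- driver: Bystander: orange-handled screwdriver about 190 mm long lying beside the fixture, along its x; origin under its middle.
- tray: Bystander: black divided tray 150 x 100 x 40 mm; origin at the centre of its underside.
- tin: Bystander: steel tin, diameter 64 mm, 45 mm high; origin at the centre of its underside.
- carton: Bystander: cardboard carton 160 x 110 x 70 mm; origin at the centre of its underside.
- brush: Bystander: blue-handled brush about 170 mm long lying flat; origin under its middle.
There are look-alikes about, which are no part of the job. What is shaped like the module but pink or purple is not meant.

How it is judged:
By the outcome, as a careful person would: the job done as asked, in the order asked, and still so for the second after the job is handed in, with the robot touching nothing.
It also fails if it takes over 61 s, if anything falls off the work surface, if the arm or the gripper's body presses on something with over 40 N, if the wrist force passes 120 N, or if a joint passes its speed limit or range.

### The arm

A 6-joint arm with a two-finger parallel gripper is mounted at the origin on the work surface. World frame = base frame: x ahead of the robot, y to its left, z up, the work surface at z = 0. Lengths are in m, angles in degrees, forces in N, time in s.
With the tool pointing down it reaches from about 0.35 to 0.875 m from the base axis. Payload 4.2 kg.
Tool frame: the origin (TCP) lies on the centre line of the jaws, within the pads' length; the fingertips stand 19 mm ahead of it and the grasp point (between the pads) is the TCP; x points along the fingers, y is the direction in which the jaws open and shut, and the axes are right-handed (so a half turn about x gives the same grasp; the last joint's range is limited). The gripper opens to 87 mm and grips with 3 to 60 N. Pads are 19 mm wide; open, the fingers measure 117 mm over their backs; the gripper's body (75 mm by 190 mm) begins 51 mm behind the grasp point.
Start: joints at [90.676, 22.042, 0.453, 0, -68.411, -14.817], TCP at [0.153, 0.606, 0.242] pointing down, gripper open.
Joint ranges: [-179.83, 179.83], [-69.29, 118.12], [-61.27, 80.66], [-181.25, 117.63], [-171.15, -9.14], [-177.46, 177.46]. Speed limits (degrees/s): [159.86, 159.86, 180, 180, 180, 180].

### API

Orientations are given as a 3x3 rotation matrix whose columns are the frame's x, y, z axes.
In Python, from station import r, viewer, job, spotter gives the robot as it stands.
- The arm moves only by the tool play_rows, never from a script. Its argument "commands" is a list of rows, each an object of numbers: "fingers": the gripper command: -1 is fully open, 1 is shut, values between are in proportion; "tx", "ty", "tz": the shift along the tool's x, y, z normalised to -1 to 1, where 1 is 750 mm; "ax", "ay", "az": the turn, a rotation vector about the tool's x, y, z normalised to -1 to 1, where 1 is pi rad. In form: [{"fingers": .., "tx": .., "ty": .., "tz": .., "ax": .., "ay": .., "az": ..}, ...]. A call has 1 to 5 rows; each row is the pose to reach, as a shift and turn from the pose commanded when the call began, along the tool's axes at that moment, turning the shorter way round; what a row does not reach only later rows make up. A row lasts 1/12 s, in which the tool goes at most 41.7 mm and 7.16 degrees, less where a joint would pass 70% of its speed; a pose out of reach is approached as far as the arm can. A call with a number of a shift or a turn outside -1 to 1 is refused whole. A call with a gripper value outside its range is refused whole. The fingers move at their own pace and stop on an object; the grip force is fixed at half the most. Time passes only in rows, so rows that repeat a pose let the fingers close. It gives the time, the measured TCP pose, the force and the opening at its end, in the units of the state.
- r.sense(): the state, without advancing time (a new reading comes with each control period).
- viewer.capture(name): name is "scene" or "side" or "wrist"; returns a dict with "image" (420x560x3 uint8, red, green, blue), "fx", "fy", "cx", "cy" (pixels), "dist" ([k1, k2, p1, p2, k3] as OpenCV has them; the pictures are not rectified), "R" (3x3) and "t" (3): a world point X has camera coordinates R X + t; the wrist camera has in their place "mount" (4x4, takes a point from camera to tool coordinates, whose origin is the TCP and whose axes are the tool frame's). Camera axes: x right, y down, z forward; pixel columns grow to the right and rows downward; lengths in m; the calibration is good to about 2 mm. A picture is of the moment at which its call begins: read the wrist's pose just before it. There is no depth.
- job.finish_job(): hands the job in, once; it reports no verdict.
Trained networks look in a picture, given as the dict that the camera call returned (one of the last four; its "shot" number tells which), for a name from the list of things; names that differ only in an ending like _2 or _b are one class to them, and where a whole thing is asked for, a point or a joint stands for the part that bears it (a point fixed in the world has none). Each returns a list of dicts, best first, with "score" (0 to 1); they miss things now and then, are a little off and sometimes report something else, mostly with a low value. They report only what shows in the picture. A call takes as long as a camera call. They do not tell look-alikes from the thing itself.
- spotter.find_in(name, picture): "uv" ([column, row] in pixels, amid what is visible of it).
- spotter.silhouettes(name, picture): "region" (420x560 bool, what is visible of it) and "uv" ([column, row] in pixels, amid what is visible of it).
The state is a dict: "time_s": time; "joints": joint angles; "joint_velocities": joint speeds; "effort": joint torques, N m; "tcp_pos": TCP position; "ee_rot": TCP orientation; "wrist_force": force on the tool from outside, world axes, zero at the start; "moment": the same for the moment, N m; "gripper_width": opening from 0.0 (shut) to 1.0 (fully open).
Only numpy, scipy, OpenCV 4.12 (cv2) and the standard library are available. Lean on these libraries where they do the work, as an engineer would, in place of code of your own. Each camera call takes 0.05 s, during which the arm holds its last target. There are 200 camera calls.

## Working session

There is one attempt and no reset: what is moved stays moved. The work goes in short steps, Python scripts to look and compute and a tool call to move; the robot and the scene stay as the last step left them, time stands still between calls to the robot, and variables do not carry over. Pictures are saved under pics/ and viewed, about 8 in all and at most 12, crops included, and the job is handed in when it is done.

Besides the shell and the picture viewer there is one more tool, called after ">>>" as a command line: name --argument value ..., lists and objects as JSON in quotes. play_rows: Moves the arm, as the interface text tells. Its arguments: {"type":"object","properties":{"commands":{"type":"array"}},"required":["commands"]}

```bash
ls; mkdir -p pics
cat > h.py <<'E'
import numpy as np, cv2
from station import r, viewer, job, spotter
def save(n,im): cv2.imwrite('pics/'+n+'.png', im[...,::-1])
def K(c): return np.array([[c['fx'],0,c['cx']],[0,c['fy'],c['cy']],[0,0,1.]])
def pose(c,s=None):
    if 'R' in c: return np.array(c['R']),np.array(c['t']).ravel()
    M=np.array(c['mount']); Rt=np.array(s['ee_rot']); p=np.array(s['tcp_pos'])
    Rwc=Rt@M[:3,:3]; o=Rt@M[:3,3]+p
    return Rwc.T,-Rwc.T@o
def ray(c,uv,z,s=None):
    R,t=pose(c,s); q=cv2.undistortPoints(np.array([[uv]],float),K(c),np.array(c['dist'],float)).ravel()
    d=R.T@np.array([q[0],q[1],1]); o=-R.T@t
    return o+d*(z-o[2])/d[2]
def proj(c,X,s=None):
    R,t=pose(c,s); return cv2.projectPoints(np.array(X,float).reshape(-1,3),cv2.Rodrigues(R)[0],t,K(c),np.array(c['dist'],float))[0].reshape(-1,2)
E
python3 - <<'E'
from h import *
s=r.sense(); print({k:np.round(v,3).tolist() for k,v in s.items()})
ims=[]
for n in ['scene','side']:
    c=viewer.capture(n); ims.append(c['image'])
    for m in ['fixture','jaw','jaw_post','module','spare','driver']:
        for d in spotter.find_in(m,c)[:3]: print(n,m,np.round(d['uv'],1),round(d['score'],2), np.round(ray(c,d['uv'],.097 if m=='jaw_post' else .05),3))
    R,t=pose(c); print('cam at',-R.T@t)
save('scene',ims[0]); save('side',ims[1])
E
```

```text
pics
{'time_s': 0.0, 'joints': [90.676, 22.09, 0.38, -0.029, -68.408, -14.814], 'joint_velocities': [-0.08, -0.01, 0.009, -0.006, 0.017, -0.021], 'effort': [-0.001, -39.067, 18.741, 4.22, 0.011, -0.0], 'tcp_pos': [0.153, 0.606, 0.24], 'ee_rot': [[-0.0, -0.244, -0.97], [-0.002, -0.97, 0.244], [-1.0, 0.002, -0.0]], 'wrist_force': [-0.504, 1.002, 0.027], 'moment': [0.037, -0.028, 0.006], 'gripper_width': 1.002}
scene fixture [278.6 209.3] 0.73 [ 0.53  -0.009  0.05 ]
scene jaw [280.5 207.4] 0.66 [ 0.517 -0.01   0.05 ]
scene jaw_post [276.6 205.6] 0.84 [0.568 0.007 0.097]
scene module [255.5 164.3] 0.82 [ 0.33  -0.255  0.05 ]
scene module [245.7 217. ] 0.8 [ 0.629 -0.077  0.05 ]
scene module [229.  175.4] 0.76 [ 0.458 -0.29   0.05 ]
scene spare [205.9 233.7] 0.58 [ 0.77  -0.131  0.05 ]
scene driver [284.5 185.9] 0.66 [ 0.395 -0.071  0.05 ]
cam at [1.42711974 0.56563766 0.8687199 ]
side fixture [251.1 271.6] 0.72 [ 0.483 -0.156  0.05 ]
side jaw [254.8 220.6] 0.71 [0.518 0.044 0.05 ]
side jaw [352.9 250.6] 0.34 [ 0.77  -0.128  0.05 ]
side module [299.6 237.9] 0.91 [ 0.635 -0.053  0.05 ]
side module [203.8 306. ] 0.73 [ 0.358 -0.246  0.05 ]
side module [250.5 250.3] 0.63 [ 0.49  -0.078  0.05 ]
side spare [355.  248.3] 0.84 [ 0.778 -0.12   0.05 ]
side driver [205. 273.] 0.59 [ 0.363 -0.141  0.05 ]
cam at [ 0.43725084 -0.83551277  0.8156604 ]
```

Run:
```python
import cv2
a=cv2.imread('pics/scene.png')[120:300,160:400]; b=cv2.imread('pics/side.png')[180:360,150:390]
cv2.imwrite('pics/scenec.png',cv2.resize(a,(800,600),interpolation=3)); cv2.imwrite('pics/sidec.png',cv2.resize(b,(800,600),interpolation=3))
```

```text
(no output)
```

View pics/scenec.png

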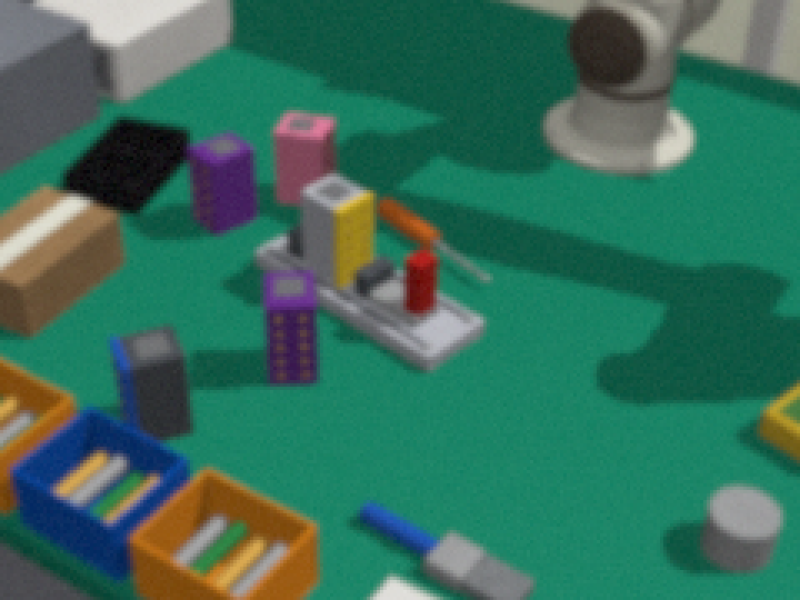

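View pics/sidec.png

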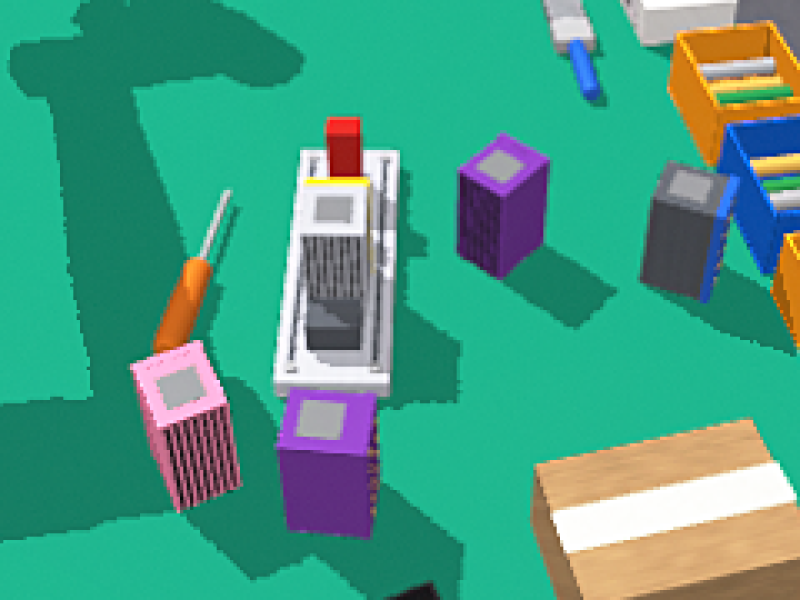

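The module meant is the aluminium one with the yellow panel, in the fixture: side crop (335,240), scene crop (335,230). The two purple ones, the pink one and the dark spare with the blue panel are look-alikes. Next I'll get a first fixture pose and go above it with the wrist camera.

```bash
cat >> h.py <<'E'
from scipy.spatial.transform import Rotation as Ro
def rel(p,Rt,s=None):
    s=s or r.sense(); R0=np.array(s['ee_rot']); 
    d=R0.T@(np.array(p)-s['tcp_pos'])/.75; a=Ro.from_matrix(R0.T@Rt).as_rotvec()/np.pi
    print('t=%s now'%round(s['time_s'],2),np.round(s['tcp_pos'],4),'F',np.round(s['wrist_force'],1),'w',round(float(s['gripper_width']),3))
    print('  rows t',np.round(d,4),'a',np.round(a,4),'nrows',max(np.linalg.norm(d)*750/41.7,np.linalg.norm(a)*180/7.16).round(1))
def tool(xa,ya):
    x=np.array(xa,float);x/=np.linalg.norm(x);y=np.array(ya,float);y-=x*(x@y);y/=np.linalg.norm(y);return np.stack([x,y,np.cross(x,y)],1)
E
python3 - <<'E'
from h import *
c=viewer.capture('side')
f=lambda u,v,z:ray(c,[150+u*.3,180+v*.3],z)
for n,(u,v,z) in dict(FL=(302,150,.02),FR=(399,150,.02),NL=(277,385,.02),NR=(388,385,.02),post=(343,120,.097),purpR=(500,275,0),purpRtop=(502,165,.1),purpN=(330,535,0),purpNtop=(328,425,.1),pinktop=(182,388,.1)).items(): print(n,np.round(f(u,v,z),3))
rel([.5,-.06,.36],tool([0,0,-1],[-1,0.05,0]))
E
```

```text
FL [0.475 0.066 0.02 ]
FR [0.564 0.05  0.02 ]
NL [ 0.429 -0.202  0.02 ]
NR [ 0.514 -0.216  0.02 ]
post [0.51  0.011 0.097]
purpR [ 0.627 -0.101  0.   ]
purpRtop [ 0.632 -0.072  0.1  ]
purpN [ 0.455 -0.325  0.   ]
purpNtop [ 0.461 -0.305  0.1  ]
pinktop [ 0.365 -0.257  0.1  ]
t=0.75 now [0.1527 0.606  0.2416] F [ 0.2  0.1 -0.1] w 1.003
  rows t [-0.1579  0.748  -0.6661] a [ 0.4373  0.     -0.    ] nrows 18.2
```

```bash
cat >> h.py <<'E'
from scipy.spatial.transform import Slerp
def plan(wps,n,s=None,start=None):
    """wps: list of (p,R); n: calls per segment; prints per-call target (t,a) from call start"""
    s=s or r.sense(); P=np.array(s['tcp_pos']) if start is None else start[0]; Rc=np.array(s['ee_rot']) if start is None else start[1]
    print('t=%s'%round(s['time_s'],2),np.round(P,4))
    for (p,Rt),k in zip(wps,n):
        sl=Slerp([0,1],Ro.from_matrix([Rc,Rt])); P0=P;R0=Rc;
        for i in range(1,k+1):
            Pn=P0+(np.array(p)-P0)*i/k; Rn=sl(i/k).as_matrix()
            d=Rc.T@(Pn-P)/.75; a=Ro.from_matrix(Rc.T@Rn).as_rotvec()/np.pi
            print(' t',np.round(d,4),'a',np.round(a,4),'rows %.1f'%max(np.linalg.norm(d)*750/41.7,np.linalg.norm(a)*180/7.16)); P,Rc=Pn,Rn
E
python3 - <<'E'
from h import *
th=np.radians(80); 
plan([([.51,-.03,.36],tool([0,0,-1],[-np.sin(th),np.cos(th),0]))],[4])
E
```

```text
t=0.75 [0.1527 0.606  0.2416]
 t [-0.0395  0.1765 -0.1673] a [ 0.1192  0.     -0.    ] rows 4.4
 t [-0.0395  0.103  -0.2203] a [ 0.1192  0.     -0.    ] rows 4.4
 t [-0.0395  0.0153 -0.2427] a [ 0.1192  0.     -0.    ] rows 4.4
 t [-0.0395 -0.0746 -0.2315] a [ 0.1192  0.     -0.    ] rows 4.4
```

>>> play_rows --commands '[{"fingers": -1,"tx": -0.0395,"ty": 0.1765,"tz": -0.1673,"ax": 0.1192,"ay": 0,"az": 0},{"fingers": -1,"tx": -0.0395,"ty": 0.1765,"tz": -0.1673,"ax": 0.1192,"ay": 0,"az": 0},{"fingers": -1,"tx": -0.0395,"ty": 0.1765,"tz": -0.1673,"ax": 0.1192,"ay": 0,"az": 0},{"fingers": -1,"tx": -0.0395,"ty": 0.1765,"tz": -0.1673,"ax": 0.1192,"ay": 0,"az": 0},{"fingers": -1,"tx": -0.0395,"ty": 0.1765,"tz": -0.1673,"ax": 0.1192,"ay": 0,"az": 0}]'

```text
time_s: 1.17
tcp_pos: [0.2433, 0.4435, 0.2725]
ee_rot: [[0.0, -0.584, -0.812], [0.001, -0.812, 0.584], [-1.0, -0.001, 0.0]]
wrist_force: [0.3, -0.7, 0.6]
gripper_width: 1.002
```

>>> play_rows --commands '[{"fingers": -1,"tx": -0.0395,"ty": 0.103,"tz": -0.2203,"ax": 0.1192,"ay": 0,"az": 0},{"fingers": -1,"tx": -0.0395,"ty": 0.103,"tz": -0.2203,"ax": 0.1192,"ay": 0,"az": 0},{"fingers": -1,"tx": -0.0395,"ty": 0.103,"tz": -0.2203,"ax": 0.1192,"ay": 0,"az": 0},{"fingers": -1,"tx": -0.0395,"ty": 0.103,"tz": -0.2203,"ax": 0.1192,"ay": 0,"az": 0},{"fingers": -1,"tx": -0.0395,"ty": 0.103,"tz": -0.2203,"ax": 0.1192,"ay": 0,"az": 0}]'

```text
time_s: 1.58
tcp_pos: [0.3325, 0.2851, 0.3022]
ee_rot: [[0.001, -0.84, -0.542], [0.001, -0.542, 0.84], [-1.0, -0.002, 0.0]]
wrist_force: [1.0, 0.8, -0.4]
gripper_width: 0.998
```

>>> play_rows --commands '[{"fingers": -1,"tx": -0.0395,"ty": 0.0153,"tz": -0.2427,"ax": 0.1192,"ay": 0,"az": 0},{"fingers": -1,"tx": -0.0395,"ty": 0.0153,"tz": -0.2427,"ax": 0.1192,"ay": 0,"az": 0},{"fingers": -1,"tx": -0.0395,"ty": 0.0153,"tz": -0.2427,"ax": 0.1192,"ay": 0,"az": 0},{"fingers": -1,"tx": -0.0395,"ty": 0.0153,"tz": -0.2427,"ax": 0.1192,"ay": 0,"az": 0},{"fingers": -1,"tx": -0.0395,"ty": 0.0153,"tz": -0.2427,"ax": 0.1192,"ay": 0,"az": 0}]'

```text
time_s: 2.0
tcp_pos: [0.4223, 0.1262, 0.3317]
ee_rot: [[0.002, -0.981, -0.196], [0.0, -0.196, 0.981], [-1.0, -0.002, 0.0]]
wrist_force: [0.2, 1.1, -0.0]
gripper_width: 0.999
```

>>> play_rows --commands '[{"fingers": -1,"tx": -0.0395,"ty": -0.0746,"tz": -0.2315,"ax": 0.1192,"ay": 0,"az": 0},{"fingers": -1,"tx": -0.0395,"ty": -0.0746,"tz": -0.2315,"ax": 0.1192,"ay": 0,"az": 0},{"fingers": -1,"tx": -0.0395,"ty": -0.0746,"tz": -0.2315,"ax": 0.1192,"ay": 0,"az": 0},{"fingers": -1,"tx": -0.0395,"ty": -0.0746,"tz": -0.2315,"ax": 0.1192,"ay": 0,"az": 0},{"fingers": -1,"tx": -0.0395,"ty": -0.0746,"tz": -0.2315,"ax": 0.1192,"ay": 0,"az": 0}]'

```text
time_s: 2.42
tcp_pos: [0.5121, -0.0333, 0.3607]
ee_rot: [[0.002, -0.984, 0.176], [-0.001, 0.176, 0.984], [-1.0, -0.002, -0.001]]
wrist_force: [0.1, 0.6, 0.5]
gripper_width: 1.001
```

Run:
```python
from h import *
s=r.sense(); print(s['time_s'],np.round(s['tcp_pos'],4),np.round(s['ee_rot'],3).tolist(),np.round(s['joints'],1))
c=viewer.capture('wrist'); print(np.round(c['mount'],3).tolist())
for m in ['jaw','jaw_post','module']:
    for d in spotter.find_in(m,c)[:3]: print(m,np.round(d['uv'],1),round(d['score'],2), np.round(ray(c,d['uv'],.097 if m=='jaw_post' else .12 if m=='module' else .05,s),3))
save('w1',cv2.resize(c['image'],(800,600)))
import pickle; pickle.dump((c,s),open('w1.pkl','wb'))
```

```text
2.4167 [ 0.5121 -0.0333  0.3607] [[0.002, -0.984, 0.176], [-0.001, 0.176, 0.984], [-1.0, -0.002, -0.001]] [ 14.5   7.3  -2.7   0.1 -80.  -24.6]
[[-0.001, -0.252, 0.968, -0.144], [1.0, -0.001, 0.001, 0.0], [0.001, 0.968, 0.252, -0.069], [0.0, 0.0, 0.0, 1.0]]
jaw [283.9 187. ] 0.67 [ 0.504 -0.023  0.05 ]
jaw_post [287.  186.7] 0.91 [ 0.499 -0.03   0.097]
module [284.9 120. ] 0.9 [ 0.488 -0.116  0.12 ]
module [283.7   7.1] 0.65 [ 0.468 -0.239  0.12 ]
module [356.9  12.3] 0.64 [ 0.386 -0.22   0.12 ]
```

View pics/w1.png

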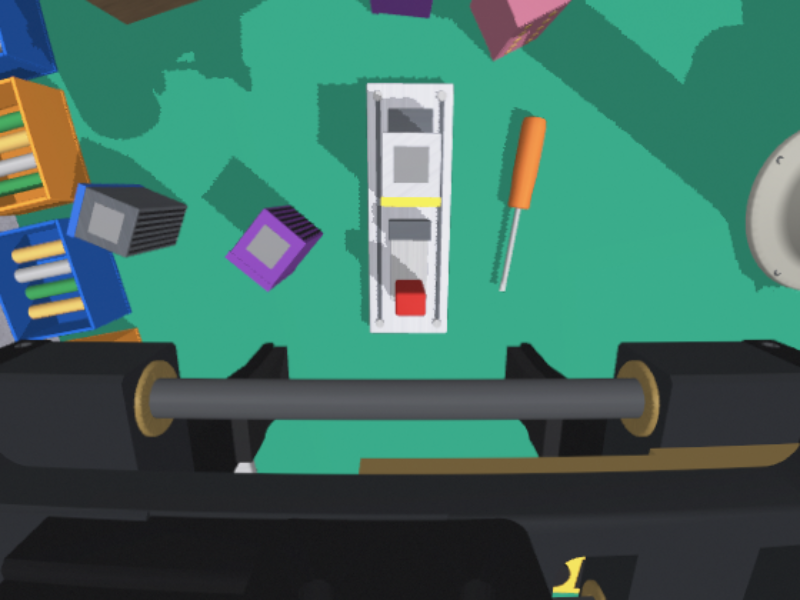

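```bash
cat > ik.py <<'E'
from h import *
xf=np.array([.176,.984,0]); yf=np.array([-.984,.176,0]); zf=np.array([0,0,1.])
O=np.array([.4955,-.0755,0])
def wrist(Rt,p,phi,d=.27):
    wc=p-d*Rt[:,0]; j1=np.arctan2(wc[1],wc[0])
    A=Ro.from_euler('z',j1)*Ro.from_euler('y',phi,degrees=True)
    C=np.array([[1,0,0],[0,-1,0],[0,0,-1.]]) 
    M=A.inv()*Ro.from_matrix(Rt@C.T)
    out=[]
    e=M.as_euler('XYX',degrees=True)
    for a,b,g in (e,[e[0]-180,-e[1],e[2]-180]):
        w=lambda t:(t+180)%360-180
        out.append((round(np.degrees(j1),1),round(w(a)),round(-b),round(-w(g))))
    return [o for o in out if o[2]<0], round(np.hypot(*wc[:2]),3), round(wc[2],3)
E
python3 - <<'E'
from ik import *
s=r.sense(); print(wrist(np.array(s['ee_rot']),np.array(s['tcp_pos']),10),s['joints'])
for nm,xa,p in [('init',-xf-zf,(-.036,.092)),('mid',-zf,(-.04,.2)),('fin',xf-zf,(-.047,.058)),('finup',xf-zf,(-.047,.15))]:
  for sg in (1,-1):
    for phi in (0,15,30): print(nm,sg,phi,wrist(tool(xa,sg*yf),O+xf*p[0]+zf*p[1],phi))
E
```

```text
([(np.float64(-3.4), 0, -80, -97)], np.float64(0.511), np.float64(0.63)) [ 1.48335228e+01  7.15940295e+00 -2.93654104e+00 -2.49658541e-02
 -7.99420753e+01 -2.48515546e+01]
init 1 0 ([(np.float64(8.4), -43, -103, -103)], np.float64(0.528), np.float64(0.283))
init 1 15 ([(np.float64(8.4), -42, -92, -114)], np.float64(0.528), np.float64(0.283))
init 1 30 ([(np.float64(8.4), -43, -81, -124)], np.float64(0.528), np.float64(0.283))
init -1 0 ([(np.float64(8.4), -43, -103, 77)], np.float64(0.528), np.float64(0.283))
init -1 15 ([(np.float64(8.4), -42, -92, 66)], np.float64(0.528), np.float64(0.283))
init -1 30 ([(np.float64(8.4), -43, -81, 56)], np.float64(0.528), np.float64(0.283))
mid 1 0 ([(np.float64(-13.2), 0, -90, -87)], np.float64(0.502), np.float64(0.47))
mid 1 15 ([(np.float64(-13.2), 0, -75, -87)], np.float64(0.502), np.float64(0.47))
mid 1 30 ([(np.float64(-13.2), 0, -60, -87)], np.float64(0.502), np.float64(0.47))
mid -1 0 ([(np.float64(-13.2), 0, -90, 93)], np.float64(0.502), np.float64(0.47))
mid -1 15 ([(np.float64(-13.2), 0, -75, 93)], np.float64(0.502), np.float64(0.47))
mi
[... 418 characters left out ...]
9))
fin -1 15 ([(np.float64(-34.3), 40, -96, 118)], np.float64(0.549), np.float64(0.249))
fin -1 30 ([(np.float64(-34.3), 40, -84, 127)], np.float64(0.549), np.float64(0.249))
finup 1 0 ([(np.float64(-34.3), 42, -107, -72)], np.float64(0.549), np.float64(0.341))
finup 1 15 ([(np.float64(-34.3), 40, -96, -62)], np.float64(0.549), np.float64(0.341))
finup 1 30 ([(np.float64(-34.3), 40, -84, -53)], np.float64(0.549), np.float64(0.341))
finup -1 0 ([(np.float64(-34.3), 42, -107, 108)], np.float64(0.549), np.float64(0.341))
finup -1 15 ([(np.float64(-34.3), 40, -96, 118)], np.float64(0.549), np.float64(0.341))
finup -1 30 ([(np.float64(-34.3), 40, -84, 127)], np.float64(0.549), np.float64(0.341))
```

Run:
```python
from h import *
import pickle; c,s=pickle.load(open('w1.pkl','rb'))
f=lambda u,v,z:ray(c,[(u+.5)*.7-.5,(v+.5)*.7-.5],z,s)
C={n:f(u,v,.02) for n,(u,v) in dict(TL=(367,84),TR=(453,84),BL=(370,332),BR=(446,332)).items()}
for n,p in C.items(): print(n,np.round(p,4))
O=sum(C.values())/4; ax=(C['BL']+C['BR']-C['TL']-C['TR'])/2; print('O',np.round(O,4),'len',np.linalg.norm(ax),'yaw',np.degrees(np.arctan2(ax[1],ax[0])), 'w',np.linalg.norm(C['TL']-C['TR']),np.linalg.norm(C['BL']-C['BR']))
xf=ax/np.linalg.norm(ax); yf=np.array([-xf[1],xf[0],0])
for n,(u,v,z) in dict(post=(410.5,305,.097),jawTop=(409,231,.05),modTL=(383,133,.12),modTR=(439,133,.12),modBL=(383,195,.12),modBR=(441,197,.12),fjaw=(410,110,.05),pRa=(322,232,.1),pRb=(268,205,.1),pRtopR=(307,232,.1),pRl=(227,257,.1),pRbot=(268,290,.1),pink=(493,60,.0),pinktopN=(517,25,.1),purN=(432,16,.1),purNl=(372,11,.1)).items():
    p=f(u,v,z); print(n,np.round(p,4),'fix',np.round([(p-O)@xf,(p-O)@yf],4))
```

```text
TL [ 0.5104 -0.2132  0.02  ]
TR [ 0.4232 -0.1976  0.02  ]
BL [0.5584 0.0502 0.02  ]
BR [0.471  0.0659 0.02  ]
O [ 0.4908 -0.0737  0.02  ] len 0.2677239984763919 yaw 79.70351397639199 w 0.08855558017552254 0.08880791363607445
post [0.5052 0.0062 0.097 ] fix [0.0812 0.    ]
jawTop [ 0.494  -0.0596  0.05  ] fix [ 0.0144 -0.0007]
modTL [ 0.5023 -0.15    0.12  ] fix [-0.073 -0.025]
modTR [ 0.4563 -0.1417  0.12  ] fix [-0.0731  0.0217]
modBL [ 0.5116 -0.1002  0.12  ] fix [-0.0223 -0.0253]
modBR [ 0.4628 -0.0897  0.12  ] fix [-0.0208  0.0246]
fjaw [ 0.473  -0.1753  0.05  ] fix [-0.1032 -0.0007]
pRa [ 0.5737 -0.0776  0.1   ] fix [ 0.011  -0.0823]
pRb [ 0.6171 -0.1105  0.1   ] fix [-0.0136 -0.1309]
pRtopR [ 0.5874 -0.0801  0.1   ] fix [ 0.011  -0.0962]
pRl [ 0.6672 -0.0711  0.1   ] fix [ 0.0341 -0.1732]
pRbot [ 0.6367 -0.0332  0.1   ] fix [ 0.0659 -0.1364]
pink [ 0.3743 -0.2183  0.    ] fix [-0.1631  0.0887]
pinktopN [ 0.3752 -0.2192  0.1   ] fix [-0.1638  0.0877]
purN [ 0.4449 -0.2379  0.1   ] fix [-0.1698  0.0158]
purNl [ 0.4936 -0.2506  0.1   ] fix [-0.1735 -0.0344]
```

Jaw at x≈4 mm (79 mm gap, as stated); the post is at (0.505, 0.006). Everything matches the given sizes. Next: grip the post across y.

```bash
cat >> h.py <<'E'
O=np.array([.4908,-.0737,0]); th=np.radians(79.7)
xf=np.array([np.cos(th),np.sin(th),0]); yf=np.array([-xf[1],xf[0],0]); zf=np.array([0,0,1.])
F=lambda x,y,z: O+x*xf+y*yf+z*zf
def TL(deg): # tool leaning: deg>0 = body toward +x_f ; tool y along y_f
    a=np.radians(deg); return tool(-np.sin(a)*xf-np.cos(a)*zf,yf)
E
python3 - <<'E'
from h import *
plan([(F(.081,0,.15),TL(0)),(F(.081,0,.075),TL(0))],[2,1])
E
```

```text
t=2.62 [ 0.5102 -0.0301  0.3596]
 t [0.1398 0.0073 0.0231] a [ 0.0008  0.     -0.0001] rows 2.6
 t [0.1398 0.0074 0.0231] a [ 0.0008  0.     -0.0001] rows 2.6
 t [ 0.1 -0.   0. ] a [-0.  0.  0.] rows 1.8
```

>>> play_rows --commands '[{"fingers": -1,"tx": 0.14,"ty": 0.0073,"tz": 0.023,"ax": 0.0008,"ay": 0,"az": 0},{"fingers": -1,"tx": 0.14,"ty": 0.0073,"tz": 0.023,"ax": 0.0008,"ay": 0,"az": 0},{"fingers": -1,"tx": 0.28,"ty": 0.0147,"tz": 0.046,"ax": 0.0016,"ay": 0,"az": 0},{"fingers": -1,"tx": 0.28,"ty": 0.0147,"tz": 0.046,"ax": 0.0016,"ay": 0,"az": 0},{"fingers": -1,"tx": 0.28,"ty": 0.0147,"tz": 0.046,"ax": 0.0016,"ay": 0,"az": 0}]'

```text
time_s: 3.03
tcp_pos: [0.5045, 0.0068, 0.1537]
ee_rot: [[0.002, -0.984, 0.176], [0.001, 0.176, 0.984], [-1.0, -0.001, 0.001]]
wrist_force: [0.9, 0.9, -0.6]
gripper_width: 1.002
```

>>> play_rows --commands '[{"fingers": -1,"tx": 0,"ty": 0,"tz": 0,"ax": 0,"ay": 0,"az": 0}]'

```text
time_s: 3.12
tcp_pos: [0.499, 0.006, 0.1475]
ee_rot: [[-0.017, -0.984, 0.177], [-0.003, 0.177, 0.984], [-1.0, 0.016, -0.006]]
wrist_force: [-0.2, -0.4, -1.6]
gripper_width: 1.0
```

Run:
```python
from h import *
plan([(F(.081,0,.075),TL(0))],[1])
s=r.sense();c=viewer.capture('wrist')
for d in spotter.find_in('jaw_post',c)[:1]: p=ray(c,d['uv'],.097,s);print(np.round(d['uv'],1),d['score'],np.round([(p-O)@xf,(p-O)@yf],4))
save('w2',c['image'])
```

```text
t=3.12 [0.499  0.006  0.1475]
 t [ 0.0965 -0.0098  0.0021] a [ 0.0007 -0.0018 -0.005 ] rows 1.7
[265.4 182.8] 0.94 [ 0.0415 -0.0003]
```

View pics/w2.png

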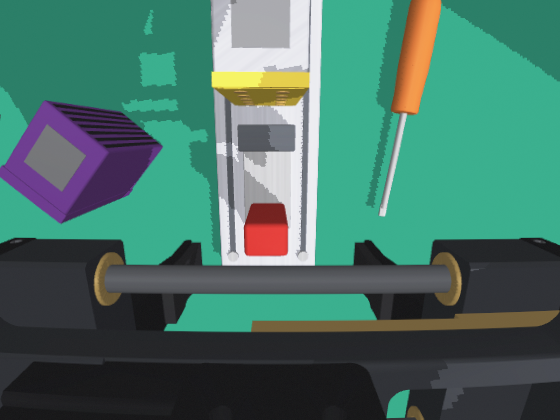

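Run:
```python
from h import *
s=r.sense();c=viewer.capture('wrist');p=ray(c,[266.5,239],.097,s);print(np.round([(p-O)@xf,(p-O)@yf],4))
for uv in ([222,266],[314,264]): q=ray(c,uv,.02,s);print(np.round([(q-O)@xf,(q-O)@yf],4))
plan([(F(.081,0,.075),TL(0))],[1]); print(np.round(s['ee_rot'],3).tolist(),s['joint_velocities'].round(2) if hasattr(s['joint_velocities'],'round') else s['joint_velocities'], np.round(s['joints'],3))
```

```text
[ 0.0836 -0.007 ]
[ 0.1391 -0.054 ]
[0.1367 0.0372]
t=3.27 [0.5067 0.006  0.1568]
 t [ 0.1091  0.0022 -0.0004] a [0.0011 0.0001 0.001 ] rows 2.0
[[-0.002, -0.985, 0.175], [-0.002, 0.175, 0.985], [-1.0, 0.001, -0.002]] [-0.89 -2.58  4.45  1.14  0.21  0.05] [ 19.148  15.378 -23.188   0.066 -51.549 -29.26 ]
```

>>> play_rows --commands '[{"fingers": -1,"tx": 0.05,"ty": 0.002,"tz": 0,"ax": 0.001,"ay": 0,"az": 0.001},{"fingers": -1,"tx": 0.08,"ty": 0.002,"tz": 0,"ax": 0.001,"ay": 0,"az": 0.001},{"fingers": -1,"tx": 0.107,"ty": 0.002,"tz": 0,"ax": 0.001,"ay": 0,"az": 0.001},{"fingers": -1,"tx": 0.107,"ty": 0.002,"tz": 0,"ax": 0.001,"ay": 0,"az": 0.001},{"fingers": -1,"tx": 0.107,"ty": 0.002,"tz": 0,"ax": 0.001,"ay": 0,"az": 0.001}]'

```text
time_s: 3.68
tcp_pos: [0.5057, 0.0057, 0.0766]
ee_rot: [[0.0, -0.984, 0.18], [0.001, 0.18, 0.984], [-1.0, -0.0, 0.001]]
wrist_force: [0.5, -0.3, 0.4]
gripper_width: 0.999
```

>>> play_rows --commands '[{"fingers": 1,"tx": 0,"ty": 0,"tz": 0,"ax": 0,"ay": 0,"az": 0},{"fingers": 1,"tx": 0,"ty": 0,"tz": 0,"ax": 0,"ay": 0,"az": 0},{"fingers": 1,"tx": 0,"ty": 0,"tz": 0,"ax": 0,"ay": 0,"az": 0},{"fingers": 1,"tx": 0,"ty": 0,"tz": 0,"ax": 0,"ay": 0,"az": 0},{"fingers": 1,"tx": 0,"ty": 0,"tz": 0,"ax": 0,"ay": 0,"az": 0}]'

```text
time_s: 4.1
tcp_pos: [0.5043, 0.0055, 0.0753]
ee_rot: [[-0.002, -0.983, 0.181], [0.001, 0.181, 0.983], [-1.0, 0.002, 0.001]]
wrist_force: [0.7, 0.3, -0.4]
gripper_width: 0.706
```

>>> play_rows --commands '[{"fingers": 1,"tx": 0,"ty": 0,"tz": 0,"ax": 0,"ay": 0,"az": 0},{"fingers": 1,"tx": 0,"ty": 0,"tz": 0,"ax": 0,"ay": 0,"az": 0},{"fingers": 1,"tx": 0,"ty": 0,"tz": 0,"ax": 0,"ay": 0,"az": 0},{"fingers": 1,"tx": 0,"ty": 0,"tz": 0,"ax": 0,"ay": 0,"az": 0},{"fingers": 1,"tx": 0,"ty": 0,"tz": 0,"ax": 0,"ay": 0,"az": 0}]'

```text
time_s: 4.52
tcp_pos: [0.5062, 0.0055, 0.0748]
ee_rot: [[0.002, -0.984, 0.18], [0.001, 0.18, 0.984], [-1.0, -0.002, 0.001]]
wrist_force: [3.3, -1.7, -1.4]
gripper_width: 0.347
```

Run:
```python
from h import *
s=r.sense(); p=s['tcp_pos'];print([(p-O)@xf,(p-O)@yf])
plan([(F(.121,0,.075),TL(0))],[1])
```

```text
[np.float64(0.08062491027910795), np.float64(-0.000963022034190214)]
t=4.52 [0.5062 0.0055 0.0748]
 t [-0.0002  0.0013  0.0538] a [-0.0003  0.0003  0.0005] rows 1.0
```

>>> play_rows --commands '[{"fingers": 1,"tx": 0,"ty": 0,"tz": 0.004,"ax": 0,"ay": 0,"az": 0},{"fingers": 1,"tx": 0,"ty": 0,"tz": 0.012,"ax": 0,"ay": 0,"az": 0},{"fingers": 1,"tx": 0,"ty": 0,"tz": 0.02,"ax": 0,"ay": 0,"az": 0},{"fingers": 1,"tx": 0,"ty": 0,"tz": 0.028,"ax": 0,"ay": 0,"az": 0},{"fingers": 1,"tx": 0,"ty": 0,"tz": 0.036,"ax": 0,"ay": 0,"az": 0}]'

```text
time_s: 4.93
tcp_pos: [0.5108, 0.0312, 0.0748]
ee_rot: [[0.0, -0.984, 0.18], [-0.0, 0.18, 0.984], [-1.0, -0.0, -0.0]]
wrist_force: [4.8, -7.3, -2.8]
gripper_width: 0.341
```

>>> play_rows --commands '[{"fingers": 1,"tx": 0,"ty": 0,"tz": 0.008,"ax": 0,"ay": 0,"az": 0},{"fingers": 1,"tx": 0,"ty": 0,"tz": 0.014,"ax": 0,"ay": 0,"az": 0},{"fingers": 1,"tx": 0,"ty": 0,"tz": 0.018,"ax": 0,"ay": 0,"az": 0},{"fingers": 1,"tx": 0,"ty": 0,"tz": 0.018,"ax": 0,"ay": 0,"az": 0},{"fingers": 1,"tx": 0,"ty": 0,"tz": 0.018,"ax": 0,"ay": 0,"az": 0}]'

```text
time_s: 5.35
tcp_pos: [0.5133, 0.0451, 0.0748]
ee_rot: [[0.001, -0.984, 0.18], [0.001, 0.18, 0.984], [-1.0, -0.001, 0.001]]
wrist_force: [5.0, -3.2, -3.2]
gripper_width: 0.339
```

Run:
```python
from h import *
s=r.sense(); p=s['tcp_pos'];print([(p-O)@xf,(p-O)@yf])
plan([(F(.121,0,.075),TL(0))],[1])
```

```text
[np.float64(0.12095235749059377), np.float64(-0.0008955648322410761)]
t=5.35 [0.5133 0.0451 0.0748]
 t [-0.0003  0.0012  0.0001] a [-0.0004  0.0002  0.0003] rows 0.0
```

Run:
```python
from h import *
plan([(F(.121,0,.26),TL(0)),(F(.06,0,.26),TL(48))],[1,2])
```

```text
t=5.35 [0.5133 0.0451 0.0748]
 t [-2.469e-01  1.000e-03  2.000e-04] a [-0.0004  0.0002  0.0003] rows 4.4
 t [ 0.      0.     -0.0407] a [-0.      0.1333 -0.    ] rows 3.4
 t [ 0.0165  0.     -0.0372] a [0.     0.1333 0.    ] rows 3.4
```

>>> play_rows --commands '[{"fingers": -1,"tx": 0,"ty": 0,"tz": 0,"ax": 0,"ay": 0,"az": 0},{"fingers": -1,"tx": 0,"ty": 0,"tz": 0,"ax": 0,"ay": 0,"az": 0},{"fingers": -1,"tx": 0,"ty": 0,"tz": 0,"ax": 0,"ay": 0,"az": 0},{"fingers": -1,"tx": 0,"ty": 0,"tz": 0,"ax": 0,"ay": 0,"az": 0},{"fingers": -1,"tx": -0.03,"ty": 0,"tz": 0,"ax": 0,"ay": 0,"az": 0}]'

```text
time_s: 5.77
tcp_pos: [0.5081, 0.0444, 0.0936]
ee_rot: [[-0.012, -0.983, 0.182], [-0.002, 0.182, 0.983], [-1.0, 0.012, -0.004]]
wrist_force: [0.2, -0.5, 0.6]
gripper_width: 0.63
```

>>> play_rows --commands '[{"fingers": -1,"tx": -0.217,"ty": 0,"tz": 0,"ax": 0,"ay": 0,"az": 0},{"fingers": -1,"tx": -0.217,"ty": 0,"tz": 0,"ax": 0,"ay": 0,"az": 0},{"fingers": -1,"tx": -0.217,"ty": 0,"tz": 0,"ax": 0,"ay": 0,"az": 0},{"fingers": -1,"tx": -0.217,"ty": 0,"tz": 0,"ax": 0,"ay": 0,"az": 0},{"fingers": -1,"tx": -0.217,"ty": 0,"tz": 0,"ax": 0,"ay": 0,"az": 0}]'

```text
time_s: 6.18
tcp_pos: [0.5157, 0.0459, 0.2687]
ee_rot: [[0.014, -0.984, 0.179], [0.004, 0.179, 0.984], [-1.0, -0.013, 0.006]]
wrist_force: [1.1, 0.9, 0.8]
gripper_width: 0.97
```

>>> play_rows --commands '[{"fingers": -1,"tx": 0,"ty": 0,"tz": -0.0407,"ax": 0,"ay": 0.1333,"az": 0},{"fingers": -1,"tx": 0,"ty": 0,"tz": -0.0407,"ax": 0,"ay": 0.1333,"az": 0},{"fingers": -1,"tx": 0,"ty": 0,"tz": -0.0407,"ax": 0,"ay": 0.1333,"az": 0},{"fingers": -1,"tx": 0,"ty": 0,"tz": -0.0407,"ax": 0,"ay": 0.1333,"az": 0}]'

```text
time_s: 6.52
tcp_pos: [0.506, 0.0157, 0.2587]
ee_rot: [[-0.078, -0.984, 0.161], [-0.405, 0.179, 0.896], [-0.911, 0.004, -0.413]]
wrist_force: [-0.6, 0.1, -0.5]
gripper_width: 0.999
```

>>> play_rows --commands '[{"fingers": -1,"tx": 0.0165,"ty": 0,"tz": -0.0372,"ax": 0,"ay": 0.1333,"az": 0},{"fingers": -1,"tx": 0.0165,"ty": 0,"tz": -0.0372,"ax": 0,"ay": 0.1333,"az": 0},{"fingers": -1,"tx": 0.0165,"ty": 0,"tz": -0.0372,"ax": 0,"ay": 0.1333,"az": 0},{"fingers": -1,"tx": 0.0165,"ty": 0,"tz": -0.0372,"ax": 0,"ay": 0.1333,"az": 0},{"fingers": -1,"tx": 0.0165,"ty": 0,"tz": -0.0372,"ax": 0,"ay": 0.1333,"az": 0}]'

```text
time_s: 6.93
tcp_pos: [0.5003, -0.0142, 0.2576]
ee_rot: [[-0.139, -0.984, 0.114], [-0.732, 0.179, 0.657], [-0.667, 0.008, -0.745]]
wrist_force: [0.8, -0.2, -0.3]
gripper_width: 0.998
```

Run:
```python
from h import *
s=r.sense();p=s['tcp_pos'];R0=np.array(s['ee_rot']);print([(p-O)@xf,(p-O)@yf,p[2]],'lean',np.degrees(np.arctan2(-R0[:,0]@xf,-R0[2,0])),'joints',np.round(s['joints'],2),np.round(R0,3).tolist())
c=viewer.capture('side'); a=c['image'][100:350,100:433]; save('s2',cv2.resize(a,(800,600),interpolation=3))
```

```text
[np.float64(0.060203038820351475), np.float64(0.0012652417913155863), np.float64(0.25756461877390224)] lean 48.18076861350065 joints [ 33.53  20.84 -24.44  32.47 -83.81 -58.95] [[-0.139, -0.984, 0.114], [-0.732, 0.179, 0.657], [-0.667, 0.008, -0.745]]
```

View pics/s2.png

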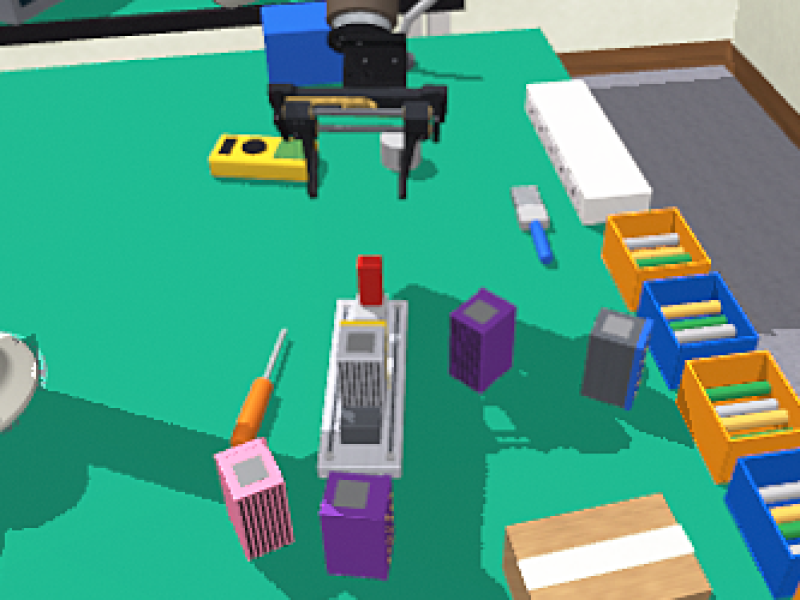

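```bash
cat > fk.py <<'E'
from h import *
from scipy.optimize import least_squares
e=lambda a,t: Ro.from_euler(a,t,degrees=True).as_matrix()
S4=-1
def fk(q,prm):
    L2,L3,lat,d,d1=prm; j=q
    A=e('z',j[0])@e('y',j[1]-j[2]); W=A@e('x',S4*j[3])
    w=np.array([0,0,d1])+e('z',j[0])@e('y',j[1])@[0,0,L2]+A[:,0]*L3
    w2=w-W[:,1]*lat
    Rt=W@e('y',-j[4])@e('x',-j[5])@np.array([[1,0,0],[0,0,-1],[0,1,0.]]) 
    return w2+Rt[:,0]*d,Rt,w,w2
D=[([90.676,22.09,.38,-.029,-68.408,-14.814],[.153,.606,.2416]),([14.8335,7.159,-2.9365,0,-79.942,-24.85],[.5102,-.0301,.3596]),([19.148,15.378,-23.188,.066,-51.549,-29.26],[.5067,.006,.1568]),([33.53,20.84,-24.44,32.47,-83.81,-58.95],[.5003,-.0142,.2576])]
R4=np.array([[-0.139,-0.984,0.114],[-0.732,0.179,0.657],[-0.667,0.008,-0.745]])
f=lambda x: np.concatenate([fk(q,x)[0]-p for q,p in D])
prm=least_squares(f,[.56,.42,.16,.3,.2]).x
LO=np.array([-179.83,-69.29,-61.27,-181.25,-171.15,-177.46]);HI=np.array([179.83,118.12,80.66,117.63,-9.14,177.46])
def ik(p,Rt,q0):
    g=lambda q: np.concatenate([(fk(q,prm)[0]-p)*5,(fk(q,prm)[1]-Rt).ravel()])
    s=least_squares(g,q0,x_scale=30.); return s.x,s.cost
E
python3 - <<'E'
import fk as m
from h import *
for S in (1,-1):
    m.S4=S; m.prm=m.least_squares(m.f,[.56,.42,.16,.3,.2]).x; print(S,m.prm.round(4),abs(m.f(m.prm)).max().round(4)); print((m.fk(m.D[3][0],m.prm)[1]-m.R4).round(3).tolist())
    if abs(m.f(m.prm)).max()<.01:
        q=m.D[3][0]
        for lean,(x,z) in [(50,(-.034,.15)),(50,(-.034,.097)),(0,(-.04,.25)),(-40,(-.047,.2)),(-40,(-.047,.062))]:
            q,c=m.ik(F(x,0,z),TL(lean),q); _,_,w,w2=m.fk(q,m.prm)
            fx=lambda v:np.round([(v-O)@xf,(v-O)@yf,v[2]],3)
            print(lean,q.round(1),'cost',round(c,6),'ok',((q>m.LO)&(q<m.HI)).all(),'wrist',fx(w),fx(w2))
E
```

```text
1 [ 0.6764  0.3638  0.1794 -0.0179 -0.2202] 0.16
[[-0.589, 1.456, -0.611], [0.89, -0.769, -1.449], [0.0, -0.663, 1.101]]
-1 [0.5666 0.4217 0.1599 0.2875 0.1597] 0.0012
[[0.0, 1.968, -0.228], [-0.0, -0.358, -1.314], [0.0, -0.016, 1.49]]
50 [ 24.3  25.6 -39.4  43.4 -66.5 112.3] cost 0.0 ok True wrist [0.225 0.148 0.288] [0.186 0.    0.335]
50 [ 23.7  30.3 -42.1  46.5 -61.1 106.6] cost 0.0 ok True wrist [0.216 0.153 0.247] [0.186 0.    0.282]
0 [  5.6   9.1 -16.4   0.  -64.5 164.1] cost 0.0 ok True wrist [0.114 0.044 0.537] [-0.04   0.     0.537]
-40 [-20.9  19.6  -5.6 -40.4 -77.3 204.3] cost 0.0 ok False wrist [-0.12  -0.066  0.514] [-0.232 -0.     0.42 ]
-40 [-21.6  30.7 -11.2 -44.  -65.3 216.6] cost 0.0 ok False wrist [-0.133 -0.095  0.365] [-0.232  0.     0.282]
```

Kinematic fit good to 1 mm, and the unflipped grasp (lean +50° → −40°) stays inside the joint ranges.

Run:
```python
from h import *
plan([(F(.054,0,.164),TL(50)),(F(-.034,0,.090),TL(50))],[1,1])
```

```text
t=6.98 [ 0.5005 -0.0144  0.2585]
 t [ 0.0904 -0.0021  0.0883] a [ 0.0011  0.0112 -0.0016] rows 2.3
 t [ 0.1533 -0.      0.0002] a [-0. -0. -0.] rows 2.8
```

>>> play_rows --commands '[{"fingers": -1,"tx": 0.045,"ty": -0.001,"tz": 0.044,"ax": 0.001,"ay": 0.006,"az": -0.001},{"fingers": -1,"tx": 0.0904,"ty": -0.0021,"tz": 0.0883,"ax": 0.0011,"ay": 0.0112,"az": -0.0016},{"fingers": -1,"tx": 0.0904,"ty": -0.0021,"tz": 0.0883,"ax": 0.0011,"ay": 0.0112,"az": -0.0016},{"fingers": -1,"tx": 0.0904,"ty": -0.0021,"tz": 0.0883,"ax": 0.0011,"ay": 0.0112,"az": -0.0016},{"fingers": -1,"tx": 0.0904,"ty": -0.0021,"tz": 0.0883,"ax": 0.0011,"ay": 0.0112,"az": -0.0016}]'

```text
time_s: 7.4
tcp_pos: [0.5017, -0.0211, 0.1666]
ee_rot: [[-0.135, -0.984, 0.119], [-0.753, 0.18, 0.633], [-0.644, -0.004, -0.765]]
wrist_force: [-0.0, -0.1, 0.3]
gripper_width: 1.002
```

Run:
```python
from h import *
plan([(F(-.034,0,.090),TL(50))],[1])
s=r.sense();p=s['tcp_pos'];print([(p-O)@xf,(p-O)@yf,p[2]])
c=viewer.capture('wrist'); save('w3',c['image'])
# predicted module top corners
for x in (-.074,-.014):
  for y in (-.025,.025): print(x,y,proj(c,F(x,y,.12),s).round(1))
```

```text
t=7.4 [ 0.5017 -0.0211  0.1666]
 t [0.1552 0.0021 0.0029] a [-0.0013  0.0004  0.0006] rows 2.8
[np.float64(0.053696510786759855), np.float64(-0.001338739066976291), np.float64(0.16662674299418434)]
-0.074 -0.025 [[249.9 160.9]]
-0.074 0.025 [[306.6 160.7]]
-0.014 -0.025 [[245.9 216.9]]
-0.014 0.025 [[311.1 216.7]]
```

View pics/w3.png

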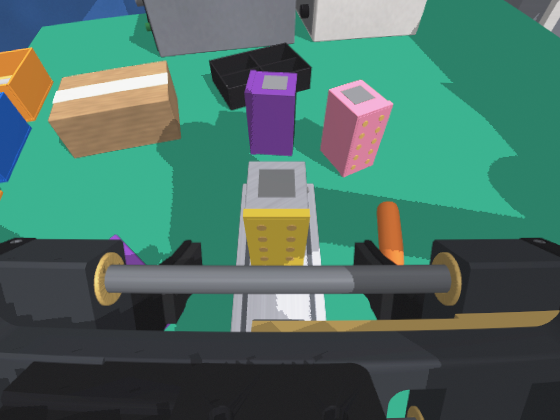

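Enlarged view confirms it: grey module with the yellow panel at (277,235), corners within 2 px of prediction; purple (272,110) and pink (355,125) stand behind the fixture. Advance and grip.

>>> play_rows --commands '[{"fingers": -1,"tx": 0.04,"ty": 0.001,"tz": 0.002,"ax": 0,"ay": 0,"az": 0},{"fingers": -1,"tx": 0.08,"ty": 0.001,"tz": 0.002,"ax": 0,"ay": 0,"az": 0},{"fingers": -1,"tx": 0.12,"ty": 0.001,"tz": 0.002,"ax": 0,"ay": 0,"az": 0},{"fingers": -1,"tx": 0.154,"ty": 0.001,"tz": 0.002,"ax": 0,"ay": 0,"az": 0},{"fingers": -1,"tx": 0.154,"ty": 0.001,"tz": 0.002,"ax": 0,"ay": 0,"az": 0}]'

```text
time_s: 7.87
tcp_pos: [0.4826, -0.1101, 0.0899]
ee_rot: [[-0.141, -0.983, 0.119], [-0.754, 0.184, 0.631], [-0.642, -0.001, -0.767]]
wrist_force: [-1.5, 0.1, 0.0]
gripper_width: 0.996
```

>>> play_rows --commands '[{"fingers": 0,"tx": 0,"ty": 0,"tz": 0,"ax": 0,"ay": 0,"az": 0},{"fingers": 0,"tx": 0,"ty": 0,"tz": 0,"ax": 0,"ay": 0,"az": 0},{"fingers": 0,"tx": 0,"ty": 0,"tz": 0,"ax": 0,"ay": 0,"az": 0}]'

```text
time_s: 8.12
tcp_pos: [0.4866, -0.1058, 0.0914]
ee_rot: [[-0.132, -0.984, 0.12], [-0.753, 0.178, 0.633], [-0.645, -0.007, -0.764]]
wrist_force: [-0.3, -0.7, -0.4]
gripper_width: 0.851
```

Run:
```python
from h import *
plan([(F(-.034,0,.090),TL(50))],[1])
s=r.sense();p=s['tcp_pos'];print([(p-O)@xf,(p-O)@yf,p[2]])
```

```text
t=8.12 [ 0.4866 -0.1058  0.0914]
 t [ 0.0029  0.0022 -0.0001] a [-0.0016  0.0008  0.0016] rows 0.1
[np.float64(-0.03231532165881805), np.float64(-0.0016108058224316496), np.float64(0.09137714994096457)]
```

Position good; close.

>>> play_rows --commands '[{"fingers": 1,"tx": 0.001,"ty": 0.001,"tz": 0,"ax": 0,"ay": 0,"az": 0},{"fingers": 1,"tx": 0.001,"ty": 0.001,"tz": 0,"ax": 0,"ay": 0,"az": 0},{"fingers": 1,"tx": 0.001,"ty": 0.001,"tz": 0,"ax": 0,"ay": 0,"az": 0},{"fingers": 1,"tx": 0.001,"ty": 0.001,"tz": 0,"ax": 0,"ay": 0,"az": 0},{"fingers": 1,"tx": 0.001,"ty": 0.001,"tz": 0,"ax": 0,"ay": 0,"az": 0}]'

```text
time_s: 8.53
tcp_pos: [0.485, -0.1068, 0.0899]
ee_rot: [[-0.133, -0.984, 0.118], [-0.754, 0.178, 0.632], [-0.643, -0.004, -0.766]]
wrist_force: [1.0, 3.0, 3.2]
gripper_width: 0.572
```

>>> play_rows --commands '[{"fingers": 1,"tx": 0,"ty": 0,"tz": 0,"ax": 0,"ay": 0,"az": 0},{"fingers": 1,"tx": 0,"ty": 0,"tz": 0,"ax": 0,"ay": 0,"az": 0},{"fingers": 1,"tx": 0,"ty": 0,"tz": 0,"ax": 0,"ay": 0,"az": 0},{"fingers": 1,"tx": 0,"ty": 0,"tz": 0,"ax": 0,"ay": 0,"az": 0},{"fingers": 1,"tx": 0,"ty": 0,"tz": 0,"ax": 0,"ay": 0,"az": 0}]'

```text
time_s: 8.95
tcp_pos: [0.485, -0.1068, 0.0899]
ee_rot: [[-0.133, -0.984, 0.118], [-0.754, 0.178, 0.632], [-0.643, -0.005, -0.766]]
wrist_force: [1.5, 4.8, 5.4]
gripper_width: 0.569
```

Run:
```python
from h import *
s=r.sense();p=s['tcp_pos'];x,y,z=(p-O)@xf,(p-O)@yf,p[2];print(x,y,z)
R0=np.array(s['ee_rot']); R2=Ro.from_rotvec(-yf*np.pi/2).as_matrix()@R0  # module turn: x->z
plan([(F(x+.006,y,z+.016),R0),(F(-.02,0,.26),R0),(F(-.042,0,.26),R2)],[1,1,3])
```

```text
-0.033637942732719306 -0.00022314737053901 0.08992168460011603
t=8.95 [ 0.485  -0.1068  0.0899]
 t [-0.0198 -0.0001 -0.0112] a [ 0. -0.  0.] rows 0.4
 t [-0.1399 -0.0006 -0.1508] a [ 0.  0. -0.] rows 3.7
 t [ 0.0075  0.     -0.0063] a [ 0.0006 -0.1667  0.0005] rows 4.2
 t [ 0.0033 -0.     -0.0092] a [ 0.0006 -0.1667  0.0005] rows 4.2
 t [-0.0017 -0.     -0.0096] a [ 0.0006 -0.1667  0.0005] rows 4.2
```

>>> play_rows --commands '[{"fingers": 1,"tx": -0.004,"ty": 0,"tz": -0.003,"ax": 0,"ay": 0,"az": 0},{"fingers": 1,"tx": -0.01,"ty": 0,"tz": -0.007,"ax": 0,"ay": 0,"az": 0},{"fingers": 1,"tx": -0.02,"ty": 0,"tz": -0.015,"ax": 0,"ay": 0,"az": 0},{"fingers": 1,"tx": -0.035,"ty": 0,"tz": -0.03,"ax": 0,"ay": 0,"az": 0},{"fingers": 1,"tx": -0.055,"ty": 0,"tz": -0.05,"ax": 0,"ay": 0,"az": 0}]'

```text
time_s: 9.37
tcp_pos: [0.4836, -0.1005, 0.1442]
ee_rot: [[-0.139, -0.984, 0.115], [-0.754, 0.181, 0.632], [-0.642, 0.001, -0.767]]
wrist_force: [0.8, -0.0, -3.2]
gripper_width: 0.576
```

>>> play_rows --commands '[{"fingers": 1,"tx": -0.025,"ty": 0,"tz": -0.025,"ax": 0,"ay": 0,"az": 0},{"fingers": 1,"tx": -0.05,"ty": 0,"tz": -0.05,"ax": 0,"ay": 0,"az": 0},{"fingers": 1,"tx": -0.075,"ty": 0,"tz": -0.08,"ax": 0,"ay": 0,"az": 0},{"fingers": 1,"tx": -0.092,"ty": 0,"tz": -0.1,"ax": 0,"ay": 0,"az": 0},{"fingers": 1,"tx": -0.1,"ty": 0,"tz": -0.11,"ax": 0,"ay": 0,"az": 0}]'

```text
time_s: 9.78
tcp_pos: [0.4854, -0.0954, 0.2583]
ee_rot: [[-0.134, -0.984, 0.12], [-0.752, 0.18, 0.634], [-0.645, -0.006, -0.764]]
wrist_force: [0.1, 0.7, -3.4]
gripper_width: 0.57
```

>>> play_rows --commands '[{"fingers": 1,"tx": 0,"ty": 0,"tz": 0,"ax": 0,"ay": -0.01,"az": 0},{"fingers": 1,"tx": 0,"ty": 0,"tz": 0,"ax": 0,"ay": -0.025,"az": 0},{"fingers": 1,"tx": 0,"ty": 0,"tz": 0,"ax": 0,"ay": -0.043,"az": 0},{"fingers": 1,"tx": 0,"ty": 0,"tz": 0,"ax": 0,"ay": -0.063,"az": 0},{"fingers": 1,"tx": 0,"ty": 0,"tz": 0,"ax": 0,"ay": -0.083,"az": 0}]'

```text
time_s: 10.2
tcp_pos: [0.4842, -0.0958, 0.2541]
ee_rot: [[-0.104, -0.984, 0.147], [-0.562, 0.18, 0.807], [-0.82, 0.001, -0.572]]
wrist_force: [0.4, 1.1, -4.0]
gripper_width: 0.57
```

>>> play_rows --commands '[{"fingers": 1,"tx": 0,"ty": 0,"tz": 0,"ax": 0,"ay": -0.02,"az": 0},{"fingers": 1,"tx": 0,"ty": 0,"tz": 0,"ax": 0,"ay": -0.04,"az": 0},{"fingers": 1,"tx": 0,"ty": 0,"tz": 0,"ax": 0,"ay": -0.06,"az": 0},{"fingers": 1,"tx": 0,"ty": 0,"tz": 0,"ax": 0,"ay": -0.08,"az": 0},{"fingers": 1,"tx": 0,"ty": 0,"tz": 0,"ax": 0,"ay": -0.1,"az": 0}]'

```text
time_s: 10.62
tcp_pos: [0.4839, -0.0958, 0.2541]
ee_rot: [[-0.054, -0.984, 0.172], [-0.285, 0.181, 0.941], [-0.957, 0.001, -0.291]]
wrist_force: [-0.3, 0.0, -3.3]
gripper_width: 0.576
```

>>> play_rows --commands '[{"fingers": 1,"tx": 0,"ty": 0,"tz": 0,"ax": 0,"ay": -0.02,"az": 0},{"fingers": 1,"tx": 0,"ty": 0,"tz": 0,"ax": 0,"ay": -0.04,"az": 0},{"fingers": 1,"tx": 0,"ty": 0,"tz": 0,"ax": 0,"ay": -0.06,"az": 0},{"fingers": 1,"tx": 0,"ty": 0,"tz": 0,"ax": 0,"ay": -0.08,"az": 0},{"fingers": 1,"tx": 0,"ty": 0,"tz": 0,"ax": 0,"ay": -0.1,"az": 0}]'

```text
time_s: 11.03
tcp_pos: [0.4838, -0.0955, 0.2541]
ee_rot: [[0.002, -0.984, 0.18], [0.02, 0.18, 0.983], [-1.0, 0.002, 0.02]]
wrist_force: [-0.6, -0.7, -4.8]
gripper_width: 0.573
```

Run:
```python
from h import *
s=r.sense();p=s['tcp_pos'];x,y,z=(p-O)@xf,(p-O)@yf,p[2];print(x,y,z,np.round(s['joints'],1),s['wrist_force'],s['gripper_width'])
plan([(F(-.042,0,.22),TL(-40))],[2])
c=viewer.capture('side'); a=c['image'][100:350,100:433]; save('s3',cv2.resize(a,(800,600),interpolation=3))
```

```text
-0.022712737066812032 0.0029828473497865403 0.2540825546232657 [  7.1   8.6 -15.8  -1.2 -65.3 -16.9] [-0.5813506  -0.7258505  -4.78559036] 0.572913115171029
t=11.03 [ 0.4838 -0.0955  0.2541]
 t [ 0.0225 -0.002  -0.0133] a [-0.0003 -0.108  -0.0002] rows 2.7
 t [ 0.0168 -0.002  -0.02  ] a [-0.0003 -0.108  -0.0002] rows 2.7
```

View pics/s3.png

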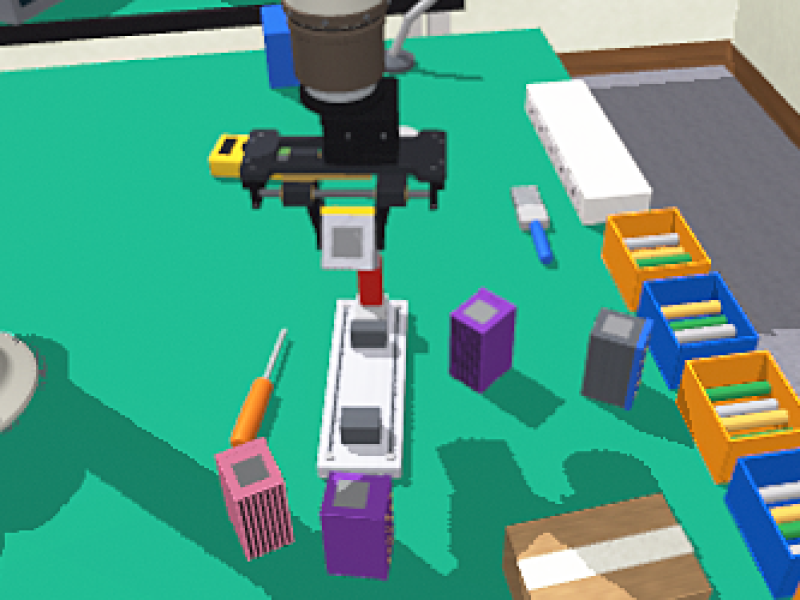

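>>> play_rows --commands '[{"fingers": 1,"tx": 0,"ty": 0,"tz": 0,"ax": 0,"ay": -0.02,"az": 0},{"fingers": 1,"tx": 0,"ty": 0,"tz": 0,"ax": 0,"ay": -0.043,"az": 0},{"fingers": 1,"tx": 0,"ty": 0,"tz": 0,"ax": 0,"ay": -0.065,"az": 0},{"fingers": 1,"tx": 0,"ty": 0,"tz": 0,"ax": 0,"ay": -0.087,"az": 0},{"fingers": 1,"tx": 0,"ty": 0,"tz": 0,"ax": 0,"ay": -0.108,"az": 0}]'

```text
time_s: 11.5
tcp_pos: [0.4843, -0.0955, 0.2545]
ee_rot: [[0.062, -0.984, 0.169], [0.345, 0.18, 0.921], [-0.936, 0.001, 0.351]]
wrist_force: [-0.6, -0.5, -4.3]
gripper_width: 0.573
```

>>> play_rows --commands '[{"fingers": 1,"tx": 0,"ty": 0,"tz": 0,"ax": 0,"ay": -0.022,"az": 0},{"fingers": 1,"tx": 0,"ty": 0,"tz": 0,"ax": 0,"ay": -0.044,"az": 0},{"fingers": 1,"tx": 0,"ty": 0,"tz": 0,"ax": 0,"ay": -0.066,"az": 0},{"fingers": 1,"tx": 0,"ty": 0,"tz": 0,"ax": 0,"ay": -0.085,"az": 0},{"fingers": 1,"tx": 0,"ty": 0,"tz": 0,"ax": 0,"ay": -0.1,"az": 0}]'

```text
time_s: 11.92
tcp_pos: [0.4843, -0.0961, 0.254]
ee_rot: [[0.111, -0.984, 0.143], [0.613, 0.181, 0.769], [-0.783, 0.002, 0.623]]
wrist_force: [0.2, -0.3, -3.8]
gripper_width: 0.571
```

>>> play_rows --commands '[{"fingers": 1,"tx": 0,"ty": 0,"tz": 0,"ax": 0,"ay": 0,"az": 0},{"fingers": 1,"tx": 0,"ty": 0,"tz": 0,"ax": 0,"ay": 0,"az": 0},{"fingers": 1,"tx": 0,"ty": 0,"tz": 0,"ax": 0,"ay": 0,"az": 0}]'

```text
time_s: 12.17
tcp_pos: [0.485, -0.0956, 0.2553]
ee_rot: [[0.112, -0.984, 0.14], [0.61, 0.179, 0.772], [-0.785, -0.001, 0.62]]
wrist_force: [-0.5, 1.0, -3.7]
gripper_width: 0.572
```

Run:
```python
from h import *
s=r.sense();p=s['tcp_pos'];x,y,z=(p-O)@xf,(p-O)@yf,p[2];R0=np.array(s['ee_rot']);print(x,y,z,'lean',np.degrees(np.arctan2(-R0[:,0]@xf,-R0[2,0])),s['wrist_force'],s['moment'],s['gripper_width'])
c=viewer.capture('wrist'); c2=viewer.capture('side')
a=np.hstack([c['image'],c2['image'][60:340,180:360].repeat(1,0)[:280]if 0 else cv2.resize(c2['image'][120:330,190:330],(280,420),interpolation=2)]); save('w4',cv2.resize(a,(800,400)))
```

```text
-0.02258433233869943 0.0017819218702037065 0.2552647514397877 lean -38.29468481350386 [-0.47771956  0.9738009  -3.69928963] [-1.88271505  0.32005881  0.00447642] 0.5715073453481212
```

View pics/w4.png

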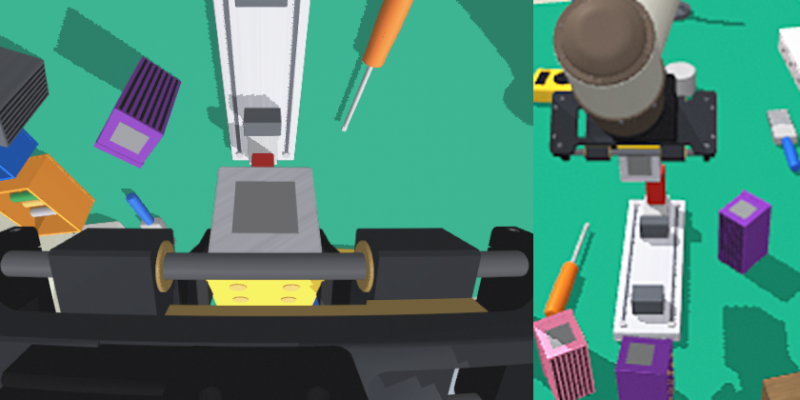

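Run:
```python
from h import *
s=r.sense(); c=viewer.capture('wrist')
Rg=TL(49.9); Rm0=np.stack([xf,yf,zf],1)  # at grasp
tg=F(-.0336,-.0002,.0899); mc=F(-.044,0,.07)
off=Rg.T@(mc-tg); Rrel=Rg.T@Rm0
R0=np.array(s['ee_rot'])
def best(slip):
    M=R0@Ro.from_euler('y',slip,degrees=True).as_matrix()
    Rm=M@Rrel; cen=s['tcp_pos']+M@off
    return cen,Rm
for slip in (-8,-4,0,4,8):
    cen,Rm=best(slip); print(slip,[proj(c,cen+Rm@[x,y,.05],s).round(0).tolist()[0] for x in (-.03,.03) for y in(-.025,.025)])
cen,Rm=best(0); print('panel normal',Rm[:,0].round(3),'cen fix',np.round([(cen-O)@xf,(cen-O)@yf,cen[2]],4))
hsv=cv2.cvtColor(c['image'],cv2.COLOR_RGB2HSV)
save('w5',cv2.resize(c['image'][160:330,200:360],(640,680),interpolation=3)[:600])
```

```text
-8 [[230.0, 175.0], [324.0, 175.0], [215.0, 271.0], [340.0, 271.0]]
-4 [[229.0, 173.0], [325.0, 173.0], [214.0, 278.0], [340.0, 277.0]]
0 [[228.0, 172.0], [326.0, 172.0], [214.0, 284.0], [340.0, 284.0]]
4 [[227.0, 172.0], [327.0, 172.0], [214.0, 290.0], [340.0, 290.0]]
8 [[226.0, 172.0], [329.0, 172.0], [215.0, 296.0], [340.0, 296.0]]
panel normal [0.003 0.031 1.   ] cen fix [-0.0025  0.0018  0.2449]
```

Run:
```python
from h import *
plan([(F(-.041,0,.25),TL(-40.1)),(F(-.041,0,.1),TL(-40.1))],[1,1])
```

```text
t=12.32 [ 0.4854 -0.0951  0.2561]
 t [-0.0093 -0.002  -0.0249] a [ 0.0007 -0.0098  0.0006] rows 0.5
 t [ 0.153   0.     -0.1288] a [ 0. -0. -0.] rows 3.6
```

>>> play_rows --commands '[{"fingers": 1,"tx": -0.004,"ty": -0.001,"tz": -0.012,"ax": 0.0003,"ay": -0.005,"az": 0.0003},{"fingers": 1,"tx": -0.0093,"ty": -0.002,"tz": -0.0249,"ax": 0.0007,"ay": -0.0098,"az": 0.0006},{"fingers": 1,"tx": -0.0093,"ty": -0.002,"tz": -0.0249,"ax": 0.0007,"ay": -0.0098,"az": 0.0006},{"fingers": 1,"tx": -0.0093,"ty": -0.002,"tz": -0.0249,"ax": 0.0007,"ay": -0.0098,"az": 0.0006}]'

```text
time_s: 12.65
tcp_pos: [0.4836, -0.1145, 0.2498]
ee_rot: [[0.116, -0.984, 0.138], [0.634, 0.18, 0.752], [-0.765, 0.0, 0.644]]
wrist_force: [-0.2, 0.2, -3.4]
gripper_width: 0.58
```

>>> play_rows --commands '[{"fingers": 1,"tx": 0.02,"ty": 0,"tz": -0.017,"ax": 0,"ay": 0,"az": 0},{"fingers": 1,"tx": 0.045,"ty": 0,"tz": -0.038,"ax": 0,"ay": 0,"az": 0},{"fingers": 1,"tx": 0.07,"ty": 0,"tz": -0.059,"ax": 0,"ay": 0,"az": 0},{"fingers": 1,"tx": 0.09,"ty": 0,"tz": -0.076,"ax": 0,"ay": 0,"az": 0},{"fingers": 1,"tx": 0.11,"ty": 0,"tz": -0.093,"ax": 0,"ay": 0,"az": 0}]'

```text
time_s: 13.07
tcp_pos: [0.4838, -0.1141, 0.1413]
ee_rot: [[0.116, -0.984, 0.136], [0.634, 0.179, 0.753], [-0.765, -0.001, 0.644]]
wrist_force: [0.7, 0.4, -2.8]
gripper_width: 0.574
```

>>> play_rows --commands '[{"fingers": 1,"tx": 0.018,"ty": 0,"tz": -0.015,"ax": 0,"ay": 0,"az": 0},{"fingers": 1,"tx": 0.032,"ty": 0,"tz": -0.027,"ax": 0,"ay": 0,"az": 0},{"fingers": 1,"tx": 0.042,"ty": 0,"tz": -0.035,"ax": 0,"ay": 0,"az": 0},{"fingers": 1,"tx": 0.042,"ty": 0,"tz": -0.035,"ax": 0,"ay": 0,"az": 0},{"fingers": 1,"tx": 0.042,"ty": 0,"tz": -0.035,"ax": 0,"ay": 0,"az": 0}]'

```text
time_s: 13.48
tcp_pos: [0.4839, -0.1145, 0.101]
ee_rot: [[0.116, -0.984, 0.137], [0.634, 0.18, 0.752], [-0.765, -0.0, 0.644]]
wrist_force: [0.2, -0.6, -3.4]
gripper_width: 0.575
```

Run:
```python
from h import *
s=r.sense();p=s['tcp_pos'];x,y,z=(p-O)@xf,(p-O)@yf,p[2];R0=np.array(s['ee_rot']);print(x,y,z,'lean',np.degrees(np.arctan2(-R0[:,0]@xf,-R0[2,0])),s['wrist_force'])
c=viewer.capture('wrist'); c2=viewer.capture('side')
a=np.hstack([c['image'],cv2.resize(c2['image'][150:330,200:320],(280,420),interpolation=2)]); save('w6',cv2.resize(a,(800,400)))
plan([(F(-.041,0,.07),TL(-40.1)),(F(-.041,0,.0605),TL(-40.1))],[1,1])
```

```text
-0.04132658886169303 -0.0005128837936805054 0.10099010450390702 lean -40.1270459271075 [ 0.19247019 -0.62242724 -3.3608445 ]
t=13.58 [ 0.4844 -0.1148  0.1019]
 t [ 0.033   0.0015 -0.0268] a [0.0002 0.     0.0008] rows 0.8
 t [ 0.0097  0.     -0.0082] a [-0. -0. -0.] rows 0.2
```

View pics/w6.png

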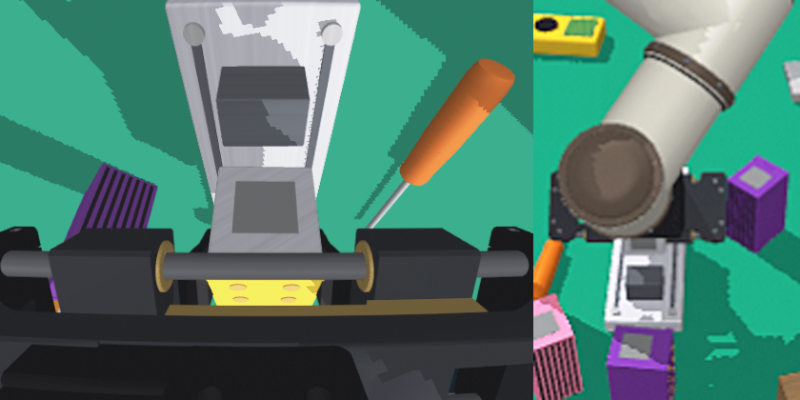

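>>> play_rows --commands '[{"fingers": 1,"tx": 0.008,"ty": 0,"tz": -0.0065,"ax": 0,"ay": 0,"az": 0},{"fingers": 1,"tx": 0.017,"ty": 0.0005,"tz": -0.0142,"ax": 0,"ay": 0,"az": 0},{"fingers": 1,"tx": 0.026,"ty": 0.0005,"tz": -0.0218,"ax": 0,"ay": 0,"az": 0},{"fingers": 1,"tx": 0.033,"ty": 0.0005,"tz": -0.0275,"ax": 0,"ay": 0,"az": 0},{"fingers": 1,"tx": 0.0355,"ty": 0.0005,"tz": -0.0298,"ax": 0,"ay": 0,"az": 0}]'

```text
time_s: 14.0
tcp_pos: [0.4825, -0.1141, 0.0644]
ee_rot: [[0.114, -0.984, 0.14], [0.635, 0.18, 0.751], [-0.764, 0.003, 0.645]]
wrist_force: [-0.3, 0.3, -3.2]
gripper_width: 0.575
```

>>> play_rows --commands '[{"fingers": 1,"tx": 0.001,"ty": 0,"tz": -0.0008,"ax": 0,"ay": 0,"az": 0},{"fingers": 1,"tx": 0.002,"ty": 0,"tz": -0.0016,"ax": 0,"ay": 0,"az": 0},{"fingers": 1,"tx": 0.002,"ty": 0,"tz": -0.0016,"ax": 0,"ay": 0,"az": 0}]'

```text
time_s: 14.25
tcp_pos: [0.4834, -0.1144, 0.0641]
ee_rot: [[0.116, -0.984, 0.138], [0.634, 0.18, 0.752], [-0.765, 0.0, 0.645]]
wrist_force: [-0.2, -0.8, -2.8]
gripper_width: 0.573
```

>>> play_rows --commands '[{"fingers": 1,"tx": 0.001,"ty": 0,"tz": -0.0008,"ax": 0,"ay": 0,"az": 0},{"fingers": 1,"tx": 0.002,"ty": 0,"tz": -0.0016,"ax": 0,"ay": 0,"az": 0},{"fingers": 1,"tx": 0.002,"ty": 0,"tz": -0.0016,"ax": 0,"ay": 0,"az": 0}]'

```text
time_s: 14.5
tcp_pos: [0.4833, -0.1143, 0.0623]
ee_rot: [[0.116, -0.984, 0.138], [0.634, 0.18, 0.752], [-0.764, -0.0, 0.645]]
wrist_force: [0.1, -0.4, -3.9]
gripper_width: 0.579
```

Still hanging at z=0.0623 (contact expected near 0.060).

>>> play_rows --commands '[{"fingers": 1,"tx": 0.001,"ty": 0,"tz": -0.0008,"ax": 0,"ay": 0,"az": 0},{"fingers": 1,"tx": 0.0015,"ty": 0,"tz": -0.0012,"ax": 0,"ay": 0,"az": 0},{"fingers": 1,"tx": 0.0015,"ty": 0,"tz": -0.0012,"ax": 0,"ay": 0,"az": 0}]'

```text
time_s: 14.75
tcp_pos: [0.4832, -0.1142, 0.0607]
ee_rot: [[0.116, -0.984, 0.138], [0.634, 0.18, 0.752], [-0.764, 0.0, 0.645]]
wrist_force: [-0.7, -0.7, -3.0]
gripper_width: 0.572
```

>>> play_rows --commands '[{"fingers": 1,"tx": 0.0005,"ty": 0,"tz": -0.0004,"ax": 0,"ay": 0,"az": 0},{"fingers": 1,"tx": 0.001,"ty": 0,"tz": -0.0008,"ax": 0,"ay": 0,"az": 0},{"fingers": 1,"tx": 0.001,"ty": 0,"tz": -0.0008,"ax": 0,"ay": 0,"az": 0}]'

```text
time_s: 15.0
tcp_pos: [0.4833, -0.1142, 0.0603]
ee_rot: [[0.116, -0.984, 0.137], [0.634, 0.18, 0.752], [-0.764, -0.0, 0.645]]
wrist_force: [-0.5, -0.7, -0.2]
gripper_width: 0.575
```

Contact. One more small step to seat it, then release gradually.

>>> play_rows --commands '[{"fingers": 1,"tx": 0.0005,"ty": 0,"tz": -0.0004,"ax": 0,"ay": 0,"az": 0},{"fingers": 1,"tx": 0.0008,"ty": 0,"tz": -0.0006,"ax": 0,"ay": 0,"az": 0},{"fingers": 1,"tx": 0.0008,"ty": 0,"tz": -0.0006,"ax": 0,"ay": 0,"az": 0}]'

```text
time_s: 15.25
tcp_pos: [0.4833, -0.1142, 0.0602]
ee_rot: [[0.116, -0.984, 0.136], [0.635, 0.179, 0.752], [-0.764, -0.001, 0.645]]
wrist_force: [-2.0, -0.7, 4.9]
gripper_width: 0.569
```

>>> play_rows --commands '[{"fingers": -0.25,"tx": 0,"ty": 0,"tz": 0,"ax": 0,"ay": 0,"az": 0},{"fingers": -0.25,"tx": 0,"ty": 0,"tz": 0,"ax": 0,"ay": 0,"az": 0},{"fingers": -0.4,"tx": 0,"ty": 0,"tz": 0,"ax": 0,"ay": 0,"az": 0},{"fingers": -0.6,"tx": 0,"ty": 0,"tz": 0,"ax": 0,"ay": 0,"az": 0},{"fingers": -1,"tx": 0,"ty": 0,"tz": 0,"ax": 0,"ay": 0,"az": 0}]'

```text
time_s: 15.67
tcp_pos: [0.4834, -0.1141, 0.0589]
ee_rot: [[0.116, -0.984, 0.138], [0.634, 0.18, 0.752], [-0.764, 0.0, 0.645]]
wrist_force: [-0.0, 0.4, 0.3]
gripper_width: 0.769
```

>>> play_rows --commands '[{"fingers": -1,"tx": 0,"ty": 0,"tz": 0,"ax": 0,"ay": 0,"az": 0},{"fingers": -1,"tx": 0,"ty": 0,"tz": 0,"ax": 0,"ay": 0,"az": 0},{"fingers": -1,"tx": 0,"ty": 0,"tz": 0,"ax": 0,"ay": 0,"az": 0},{"fingers": -1,"tx": -0.02,"ty": 0,"tz": 0,"ax": 0,"ay": 0,"az": 0},{"fingers": -1,"tx": -0.05,"ty": 0,"tz": 0,"ax": 0,"ay": 0,"az": 0}]'

```text
time_s: 16.08
tcp_pos: [0.4779, -0.1368, 0.0867]
ee_rot: [[0.112, -0.984, 0.139], [0.636, 0.179, 0.751], [-0.763, 0.004, 0.646]]
wrist_force: [0.5, 0.3, -0.5]
gripper_width: 0.992
```

Run:
```python
from h import *
s=r.sense();p=s['tcp_pos'];x,y,z=(p-O)@xf,(p-O)@yf,p[2];print(x,y,z)
R0=np.array(s['ee_rot'])
a=p-.12*R0[:,0]
plan([(a,R0),(F(.12,0,.24),TL(0)),(F(.121,0,.16),TL(0))],[1,2,1])
```

```text
-0.0644140739746725 0.001394333170706287 0.08672334409403372
t=16.08 [ 0.4779 -0.1368  0.0867]
 t [-0.16 -0.    0.  ] a [-0.  0.  0.] rows 2.9
 t [ 0.0814 -0.0005  0.1599] a [-0.0003  0.1118 -0.0007] rows 3.2
 t [ 0.0215 -0.0005  0.1781] a [-0.0003  0.1118 -0.0007] rows 3.2
 t [ 0.1067 -0.      0.0013] a [-0. -0. -0.] rows 1.9
```

>>> play_rows --commands '[{"fingers": -1,"tx": -0.04,"ty": 0,"tz": 0,"ax": 0,"ay": 0,"az": 0},{"fingers": -1,"tx": -0.16,"ty": 0,"tz": 0,"ax": 0,"ay": 0,"az": 0},{"fingers": -1,"tx": -0.16,"ty": 0,"tz": 0,"ax": 0,"ay": 0,"az": 0},{"fingers": -1,"tx": -0.16,"ty": 0,"tz": 0,"ax": 0,"ay": 0,"az": 0},{"fingers": -1,"tx": -0.16,"ty": 0,"tz": 0,"ax": 0,"ay": 0,"az": 0}]'

```text
time_s: 16.5
tcp_pos: [0.4659, -0.2162, 0.1818]
ee_rot: [[0.121, -0.983, 0.136], [0.631, 0.182, 0.754], [-0.766, -0.006, 0.643]]
wrist_force: [-0.4, -0.2, -0.3]
gripper_width: 1.0
```

>>> play_rows --commands '[{"fingers": -1,"tx": 0.0814,"ty": 0,"tz": 0.16,"ax": 0,"ay": 0.1118,"az": 0},{"fingers": -1,"tx": 0.0814,"ty": 0,"tz": 0.16,"ax": 0,"ay": 0.1118,"az": 0},{"fingers": -1,"tx": 0.0814,"ty": 0,"tz": 0.16,"ax": 0,"ay": 0.1118,"az": 0},{"fingers": -1,"tx": 0.0814,"ty": 0,"tz": 0.16,"ax": 0,"ay": 0.1118,"az": 0}]'

```text
time_s: 16.83
tcp_pos: [0.4894, -0.0746, 0.2114]
ee_rot: [[0.059, -0.986, 0.154], [0.337, 0.164, 0.927], [-0.94, -0.003, 0.342]]
wrist_force: [-0.4, 0.7, -0.4]
gripper_width: 1.002
```

>>> play_rows --commands '[{"fingers": -1,"tx": 0.0215,"ty": 0,"tz": 0.178,"ax": 0,"ay": 0.1118,"az": 0},{"fingers": -1,"tx": 0.0215,"ty": 0,"tz": 0.178,"ax": 0,"ay": 0.1118,"az": 0},{"fingers": -1,"tx": 0.0215,"ty": 0,"tz": 0.178,"ax": 0,"ay": 0.1118,"az": 0},{"fingers": -1,"tx": 0.0215,"ty": 0,"tz": 0.178,"ax": 0,"ay": 0.1118,"az": 0},{"fingers": -1,"tx": 0.0215,"ty": 0,"tz": 0.178,"ax": 0,"ay": 0.1118,"az": 0}]'

```text
time_s: 17.25
tcp_pos: [0.5124, 0.0501, 0.24]
ee_rot: [[-0.001, -0.986, 0.17], [-0.003, 0.17, 0.986], [-1.0, 0.0, -0.003]]
wrist_force: [0.6, -0.7, -0.4]
gripper_width: 0.997
```

>>> play_rows --commands '[{"fingers": -1,"tx": 0,"ty": 0,"tz": 0,"ax": 0,"ay": 0,"az": 0},{"fingers": -1,"tx": 0,"ty": 0,"tz": 0,"ax": 0,"ay": 0,"az": 0},{"fingers": -1,"tx": 0,"ty": 0,"tz": 0,"ax": 0,"ay": 0,"az": 0}]'

```text
time_s: 17.5
tcp_pos: [0.5113, 0.0429, 0.2396]
ee_rot: [[-0.003, -0.983, 0.181], [-0.002, 0.181, 0.983], [-1.0, 0.003, -0.002]]
wrist_force: [0.5, -0.4, 0.7]
gripper_width: 1.002
```

Run:
```python
from h import *
s=r.sense();p=s['tcp_pos'];x,y,z=(p-O)@xf,(p-O)@yf,p[2];print(x,y,z)
c=viewer.capture('wrist'); save('w7',c['image'])
for xx in (-.075,-.071,.029,.044): print(xx,[proj(c,F(xx,yy,.08 if abs(xx)<.072 and xx<.04 else .05),s).round(0).tolist()[0] for yy in (-.025,.025)])
plan([(F(.121,0,.15),TL(0)),(F(.121,0,.075),TL(0))],[1,1])
```

```text
0.11838670319664585 0.00065490546894513 0.23955966483593932
-0.075 [[250.0, 6.0], [300.0, 5.0]]
-0.071 [[247.0, -3.0], [303.0, -3.0]]
0.029 [[249.0, 112.0], [302.0, 112.0]]
0.044 [[252.0, 129.0], [299.0, 129.0]]
t=17.55 [0.5115 0.0425 0.2398]
 t [ 0.1198 -0.0007  0.0042] a [-0.001  -0.0007 -0.0006] rows 2.2
 t [ 0.1  0.  -0. ] a [-0.  0.  0.] rows 1.8
```

View pics/w7.png

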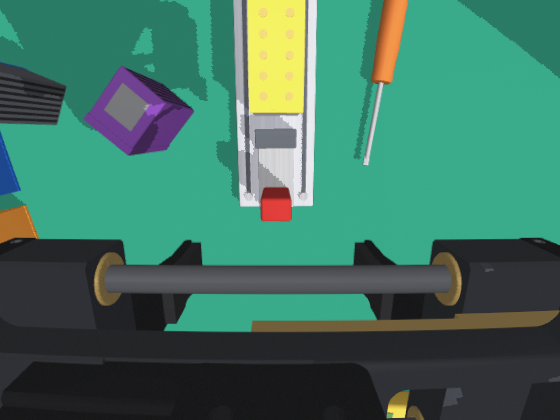

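Panel up (yellow, columns 248–304, near edge at row 112 as predicted), square in the fixture. Grip the post again.

>>> play_rows --commands '[{"fingers": -1,"tx": 0.05,"ty": -0.0007,"tz": 0.0035,"ax": -0.001,"ay": 0,"az": 0},{"fingers": -1,"tx": 0.1,"ty": -0.0007,"tz": 0.0035,"ax": -0.001,"ay": 0,"az": 0},{"fingers": -0.5,"tx": 0.15,"ty": -0.0007,"tz": 0.0035,"ax": -0.001,"ay": 0,"az": 0},{"fingers": -0.5,"tx": 0.19,"ty": -0.0007,"tz": 0.0035,"ax": -0.001,"ay": 0,"az": 0},{"fingers": -0.5,"tx": 0.22,"ty": -0.0007,"tz": 0.0035,"ax": -0.001,"ay": 0,"az": 0}]'

```text
time_s: 17.97
tcp_pos: [0.5114, 0.0436, 0.0729]
ee_rot: [[-0.004, -0.984, 0.181], [-0.003, 0.181, 0.984], [-1.0, 0.004, -0.003]]
wrist_force: [0.6, 0.1, 0.7]
gripper_width: 0.853
```

>>> play_rows --commands '[{"fingers": 1,"tx": 0,"ty": 0,"tz": 0,"ax": 0,"ay": 0,"az": 0},{"fingers": 1,"tx": 0,"ty": 0,"tz": 0,"ax": 0,"ay": 0,"az": 0},{"fingers": 1,"tx": 0,"ty": 0,"tz": 0,"ax": 0,"ay": 0,"az": 0},{"fingers": 1,"tx": 0,"ty": 0,"tz": 0,"ax": 0,"ay": 0,"az": 0},{"fingers": 1,"tx": 0,"ty": 0,"tz": 0,"ax": 0,"ay": 0,"az": 0}]'

```text
time_s: 18.38
tcp_pos: [0.5142, 0.046, 0.0775]
ee_rot: [[0.003, -0.984, 0.177], [-0.0, 0.177, 0.984], [-1.0, -0.003, 0.0]]
wrist_force: [0.4, 0.8, 0.4]
gripper_width: 0.48
```

>>> play_rows --commands '[{"fingers": 1,"tx": 0,"ty": 0,"tz": 0,"ax": 0,"ay": 0,"az": 0},{"fingers": 1,"tx": 0,"ty": 0,"tz": 0,"ax": 0,"ay": 0,"az": 0},{"fingers": 1,"tx": 0,"ty": 0,"tz": 0,"ax": 0,"ay": 0,"az": 0},{"fingers": 1,"tx": 0,"ty": 0,"tz": 0,"ax": 0,"ay": 0,"az": 0}]'

```text
time_s: 18.72
tcp_pos: [0.5135, 0.0461, 0.0768]
ee_rot: [[0.001, -0.984, 0.177], [-0.002, 0.177, 0.984], [-1.0, -0.001, -0.001]]
wrist_force: [-2.1, 0.4, 5.9]
gripper_width: 0.342
```

>>> play_rows --commands '[{"fingers": 1,"tx": 0,"ty": 0,"tz": -0.003,"ax": 0,"ay": 0,"az": 0},{"fingers": 1,"tx": 0,"ty": 0,"tz": -0.007,"ax": 0,"ay": 0,"az": 0},{"fingers": 1,"tx": 0,"ty": 0,"tz": -0.011,"ax": 0,"ay": 0,"az": 0},{"fingers": 1,"tx": 0,"ty": 0,"tz": -0.014,"ax": 0,"ay": 0,"az": 0},{"fingers": 1,"tx": 0,"ty": 0,"tz": -0.016,"ax": 0,"ay": 0,"az": 0}]'

```text
time_s: 19.13
tcp_pos: [0.5117, 0.0355, 0.0768]
ee_rot: [[0.002, -0.984, 0.177], [0.0, 0.177, 0.984], [-1.0, -0.002, 0.0]]
wrist_force: [-3.2, 6.0, 6.5]
gripper_width: 0.342
```

>>> play_rows --commands '[{"fingers": 1,"tx": 0,"ty": 0,"tz": -0.0015,"ax": 0,"ay": 0,"az": 0},{"fingers": 1,"tx": 0,"ty": 0,"tz": -0.003,"ax": 0,"ay": 0,"az": 0},{"fingers": 1,"tx": 0,"ty": 0,"tz": -0.0045,"ax": 0,"ay": 0,"az": 0},{"fingers": 1,"tx": 0,"ty": 0,"tz": -0.006,"ax": 0,"ay": 0,"az": 0},{"fingers": 1,"tx": 0,"ty": 0,"tz": -0.0075,"ax": 0,"ay": 0,"az": 0}]'

```text
time_s: 19.55
tcp_pos: [0.5107, 0.0303, 0.0768]
ee_rot: [[0.002, -0.984, 0.177], [0.001, 0.177, 0.984], [-1.0, -0.002, 0.001]]
wrist_force: [-3.6, 8.5, 5.8]
gripper_width: 0.346
```

>>> play_rows --commands '[{"fingers": 1,"tx": 0,"ty": 0,"tz": -0.0007,"ax": 0,"ay": 0,"az": 0},{"fingers": 1,"tx": 0,"ty": 0,"tz": -0.0014,"ax": 0,"ay": 0,"az": 0},{"fingers": 1,"tx": 0,"ty": 0,"tz": -0.002,"ax": 0,"ay": 0,"az": 0},{"fingers": 1,"tx": 0,"ty": 0,"tz": -0.002,"ax": 0,"ay": 0,"az": 0}]'

```text
time_s: 19.88
tcp_pos: [0.5105, 0.029, 0.0768]
ee_rot: [[0.002, -0.984, 0.176], [0.001, 0.176, 0.984], [-1.0, -0.002, 0.001]]
wrist_force: [-2.0, 8.1, 6.7]
gripper_width: 0.344
```

Run:
```python
from h import *
s=r.sense();p=s['tcp_pos'];print((p-O)@xf,(p-O)@yf,p[2],s['wrist_force']@xf)
```

```text
0.10454390035352268 -0.0010051860641031411 0.07676565850254222 7.6038578772014205
```

>>> play_rows --commands '[{"fingers": 1,"tx": 0,"ty": 0,"tz": -0.0007,"ax": 0,"ay": 0,"az": 0},{"fingers": 1,"tx": 0,"ty": 0,"tz": -0.0014,"ax": 0,"ay": 0,"az": 0},{"fingers": 1,"tx": 0,"ty": 0,"tz": -0.002,"ax": 0,"ay": 0,"az": 0},{"fingers": 1,"tx": 0,"ty": 0,"tz": -0.002,"ax": 0,"ay": 0,"az": 0}]'

```text
time_s: 20.22
tcp_pos: [0.5102, 0.0276, 0.0768]
ee_rot: [[0.002, -0.984, 0.177], [0.001, 0.177, 0.984], [-1.0, -0.002, 0.001]]
wrist_force: [-2.4, 9.5, 5.9]
gripper_width: 0.343
```

>>> play_rows --commands '[{"fingers": 1,"tx": 0,"ty": 0,"tz": -0.0007,"ax": 0,"ay": 0,"az": 0},{"fingers": 1,"tx": 0,"ty": 0,"tz": -0.0014,"ax": 0,"ay": 0,"az": 0},{"fingers": 1,"tx": 0,"ty": 0,"tz": -0.002,"ax": 0,"ay": 0,"az": 0},{"fingers": 1,"tx": 0,"ty": 0,"tz": -0.002,"ax": 0,"ay": 0,"az": 0}]'

```text
time_s: 20.55
tcp_pos: [0.5102, 0.0275, 0.0768]
ee_rot: [[0.003, -0.984, 0.176], [0.003, 0.176, 0.984], [-1.0, -0.003, 0.003]]
wrist_force: [-4.2, 14.5, 6.7]
gripper_width: 0.345
```

Run:
```python
from h import *
s=r.sense();p=s['tcp_pos'];print((p-O)@xf,(p-O)@yf,p[2],s['wrist_force']@xf)
```

```text
0.10307063185931169 -0.0010235682821838551 0.07677612283970972 13.534275877667708
```

The jaw has stopped (post at 0.103; 0.102 expected with a 100 mm part) and the force is rising. Press a bit more.

>>> play_rows --commands '[{"fingers": 1,"tx": 0,"ty": 0,"tz": -0.001,"ax": 0,"ay": 0,"az": 0},{"fingers": 1,"tx": 0,"ty": 0,"tz": -0.002,"ax": 0,"ay": 0,"az": 0},{"fingers": 1,"tx": 0,"ty": 0,"tz": -0.003,"ax": 0,"ay": 0,"az": 0},{"fingers": 1,"tx": 0,"ty": 0,"tz": -0.003,"ax": 0,"ay": 0,"az": 0}]'

```text
time_s: 20.88
tcp_pos: [0.5102, 0.0273, 0.0768]
ee_rot: [[0.005, -0.984, 0.176], [0.005, 0.176, 0.984], [-1.0, -0.004, 0.006]]
wrist_force: [-4.7, 24.6, 5.7]
gripper_width: 0.338
```

>>> play_rows --commands '[{"fingers": 1,"tx": 0,"ty": 0,"tz": -0.001,"ax": 0,"ay": 0,"az": 0},{"fingers": 1,"tx": 0,"ty": 0,"tz": -0.002,"ax": 0,"ay": 0,"az": 0},{"fingers": 1,"tx": 0,"ty": 0,"tz": -0.002,"ax": 0,"ay": 0,"az": 0},{"fingers": 1,"tx": 0,"ty": 0,"tz": -0.002,"ax": 0,"ay": 0,"az": 0}]'

```text
time_s: 21.22
tcp_pos: [0.5102, 0.0272, 0.0768]
ee_rot: [[0.006, -0.984, 0.176], [0.007, 0.176, 0.984], [-1.0, -0.004, 0.008]]
wrist_force: [-6.7, 30.0, 6.4]
gripper_width: 0.338
```

>>> play_rows --commands '[{"fingers": -1,"tx": 0,"ty": 0,"tz": 0,"ax": 0,"ay": 0,"az": 0},{"fingers": -1,"tx": 0,"ty": 0,"tz": 0,"ax": 0,"ay": 0,"az": 0},{"fingers": -1,"tx": 0,"ty": 0,"tz": 0,"ax": 0,"ay": 0,"az": 0},{"fingers": -1,"tx": 0,"ty": 0,"tz": 0,"ax": 0,"ay": 0,"az": 0},{"fingers": -1,"tx": 0,"ty": 0,"tz": 0,"ax": 0,"ay": 0,"az": 0}]'

```text
time_s: 21.63
tcp_pos: [0.5083, 0.0198, 0.0756]
ee_rot: [[-0.001, -0.984, 0.178], [-0.002, 0.178, 0.984], [-1.0, 0.001, -0.002]]
wrist_force: [-0.2, 0.1, 0.3]
gripper_width: 0.636
```

>>> play_rows --commands '[{"fingers": -1,"tx": -0.02,"ty": 0,"tz": 0,"ax": 0,"ay": 0,"az": 0},{"fingers": -1,"tx": -0.06,"ty": 0,"tz": 0,"ax": 0,"ay": 0,"az": 0},{"fingers": -1,"tx": -0.11,"ty": 0,"tz": 0,"ax": 0,"ay": 0,"az": 0},{"fingers": -1,"tx": -0.16,"ty": 0,"tz": 0,"ax": 0,"ay": 0,"az": 0},{"fingers": -1,"tx": -0.2,"ty": 0,"tz": 0,"ax": 0,"ay": 0,"az": 0}]'

```text
time_s: 22.05
tcp_pos: [0.509, 0.02, 0.2285]
ee_rot: [[0.002, -0.984, 0.178], [-0.002, 0.178, 0.984], [-1.0, -0.002, -0.001]]
wrist_force: [0.8, -0.1, -0.1]
gripper_width: 0.968
```

>>> play_rows --commands '[{"fingers": -1,"tx": -0.08,"ty": 0,"tz": 0,"ax": 0,"ay": 0,"az": 0},{"fingers": -1,"tx": -0.16,"ty": 0,"tz": 0,"ax": 0,"ay": 0,"az": 0},{"fingers": -1,"tx": -0.16,"ty": 0,"tz": 0,"ax": 0,"ay": 0,"az": 0},{"fingers": -1,"tx": -0.16,"ty": 0,"tz": 0,"ax": 0,"ay": 0,"az": 0},{"fingers": -1,"tx": -0.16,"ty": 0,"tz": 0,"ax": 0,"ay": 0,"az": 0}]'

```text
time_s: 22.47
tcp_pos: [0.5093, 0.0206, 0.348]
ee_rot: [[0.005, -0.984, 0.178], [0.0, 0.178, 0.984], [-1.0, -0.005, 0.001]]
wrist_force: [-0.6, 0.2, -2.3]
gripper_width: 1.003
```

Run:
```python
from h import *
c=viewer.capture('wrist'); s=r.sense(); c2=viewer.capture('side'); print(s['time_s'],s['tcp_pos'],s['wrist_force'])
a=np.hstack([c['image'],cv2.resize(c2['image'][150:360,190:330],(280,420),interpolation=2)]); save('w8',cv2.resize(a,(800,400)))
```

```text
22.5167 [0.50838227 0.0205622  0.34578092] [-0.44168615 -0.02162543 -0.57343838]
```

View pics/w8.png

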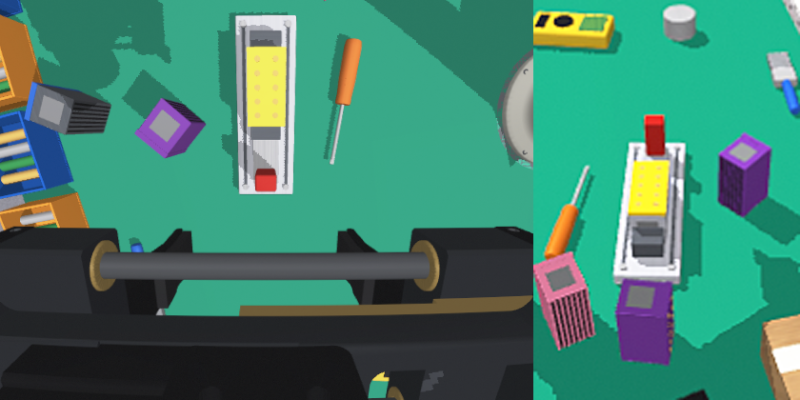

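The module lies flat between both jaws, panel up (wrist view, columns 246–286, rows 46–126), and the bystanders are undisturbed. The arm is clear.

```bash
python3 -c "
from h import *
print(job.finish_job())"
```

```text
the job is handed in; nothing more can be done
None
```

The job is done and handed in at about 22.5 s of the 61 s allowed.

- **Jaw opened:** I pulled it back by its red post to a gap of about 119 mm.
- **Module turned:** I gripped it by its sides and lifted it. It was turned 90° in the air, so the yellow panel faces up and its length runs between the jaws. I set it down in steps of about 1 mm, with about 5 N of contact when it seated.
- **Clamped:** I pushed the jaw in until it stopped, with the post at fixture x ≈ 103 mm (102 mm is expected with a 100 mm part). I then pressed to about 30 N at the wrist, let go and raised the arm clear.

**Last checks:** The final pictures show the panel up and square, with a jaw at each end. The look-alikes, the spare and the screwdriver were where they had been, and the other bystanders in view showed no sign of being moved. The arm was touching nothing. I did not measure the clamping force after letting go; I judged it from the push and the pictures.

**Disagreements:** One trained-network fix on the post was about 40 mm off, so I used the picture instead. The measured arm position wavered by a few mm just after fast moves, so I took the readings that mattered after it settled.

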